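# Unclamp a blind spacer, find its bored end on the depth gauge, hold it hole-up

## Task

Push the red clamp handle back until the clamp is fully open, and lift out the spacer it held; it is bored from one end only, and in the nest you cannot see which. Feel for the bore by trying its ends on the depth gauge's pins until one end goes fully home against the shoulder, then draw it off, turn it bore upward and finish still gripping it so, upright, still and well clear above the bench (some 15 cm up), so that I can look down the bore. Leave the clamp open, and leave the second spacer, the tins, the pliers and the brush where they are.

Things in the scene. Friction and masses are not known exactly. Their poses are not given: they have to be found in the camera images.
- spacer_1: aluminium square-bar spacer 40 x 40 x 64 mm, about 0.25 kg; origin at its centre, z along the 64 mm. A bore 20 mm across, 30 mm deep lies centrally in ONE end; the other is plain. Which end (+z or -z) is not told and differs between the two spacers. It lies level along the nest's x, centre 46 mm above the bench, under the clamp or in the second cradle: which is which changes.
- spacer_2: the second spacer: same sizes, frame and place as told for spacer_1 (one of the two lies under the clamp, the other in the second cradle; bored in one end only, not told which).
- nest_seat (a point): centre of the seat under the clamp, 26 mm above the bench; x away from the robot to the clamp, y left, z up. The 28 mm wide seat leaves the spacer's long sides free down to the plate (12 mm above the bench). End plates 1.5 mm off its ends rise to 58 mm above the bench, lips by its corners (beyond 25 mm from its middle) to 36 mm. The second cradle is 110 mm to the right (-y).
- check_nest: fixed steel plate 175 x 210 x 12 mm with two cradles and the toggle clamp; origin on the bench midway between the cradles, x away from the robot.
- handle_grip (a point): middle of the clamp's red handle grip, 19 mm thick, 33 mm either way along it. Clamped, it stands upright, 101 mm beyond nest_seat (+x), 191 mm above the bench. Pushed along nest +x (about 3 N to break over centre) it swings back and down; mm back / down from its start: 62/15, 82/36, 91/58, 92/70, 92/80, 89/88, 86/96, 81/104 (fully open, nearly level; it stays there).
- clamp_arm (a joint): angle of the clamp's arm (rad): 0 clamped, 1.74 fully open (swung up and back, clear of the spacer; it stays); locked over centre until the handle is pushed. Its pivot is 84 mm beyond nest_seat, 84 mm above the bench; it reaches the spacer's middle. Open, it stands 176 mm above the bench and nowhere over 12 mm to the robot's side of the pivot.
- gauge_pin (a point): on the pin axis at the post's centre, 78 mm above the bench; y along the level pin, z up. Green post 26 (x) x 18 (y) mm, top at 100 mm, foot 84 x 56 x 10 mm. On both sides, +y and -y alike: shoulder face 11 mm from here, then a 14 mm thick round-nosed pin, nose 37 mm from here. On the axis a spacer's centre stops 69 mm from here if its plain end meets the pin, 43 mm when the bore is fully home.
- depth_gauge: the depth gauge, fixed to the bench; origin under the middle of its foot.
- nut_tin: open steel tin of nuts, 74 mm across, 45 mm high, at the front right of the bench; a bystander.
- grease_tin: open blue tin, 62 mm across, 50 mm high, behind and left of the depth gauge; a bystander.
- pliers: combination pliers lying flat, 170 mm long, in front of the depth gauge; a bystander.
- bench_brush: wooden bench brush, 248 mm long, at the far left; a bystander.

How it is judged:
By the outcome, as a careful person would: the job done as asked, in the order asked, and still so for the second after the job is handed in, while the arm keeps its last pose, push and grip.
It also fails if it takes over 61 s, if anything falls off the work surface, if the arm or the gripper's body presses on something with over 40 N, if the wrist force passes 120 N, or if a joint passes its speed limit or range.

## Robot

A 6-joint arm with a two-finger parallel gripper is mounted at the origin on a cart in front of the work surface, level with it; the furniture and walls round the work are solid. World frame = base frame: x ahead of the robot, y to its left, z up, the work surface at z = 0. Lengths are in m, angles in rad, forces in N, time in s.
With the tool pointing down it reaches from about 0.3 to 0.875 m from the base axis. Payload 6.4 kg.
Tool frame: the origin (TCP) lies at the very end of the fingers, on their centre line; the grasp point (between the pads) lies tcp_to_grasp behind it (tcp_to_grasp is the distance from the TCP to the grasp point, in m); z points along the fingers, y is the direction in which the jaws open and shut (so a half turn about z gives the same grasp; the last joint's range is limited). The gripper opens to 85 mm and grips with 20 to 120 N. Pads are 22 mm wide; open, the fingers measure 114 mm over their backs; the gripper's body (76 mm by 85 mm) begins 54 mm behind the grasp point. The pads swing forward as they close: fully open they stand 13 mm farther back than shut.
Start: joints at [1.12, 0.181, 1.607, -0, 1.354, -0.206], TCP at [0.139, 0.558, 0.231] pointing down, gripper open.
Joint ranges: [-2.99, 2.99], [-0.89, 2.07], [0.3, 2.58], [-1.14, 4.28], [0, 2.63], [-3.12, 3.12]. Speed limits (rad/s): [2.57, 2.57, 3.01, 3.14, 3.14, 3.14].

## Interface

Orientations are given as a unit quaternion [w, x, y, z].
In Python, from bench import get_obs, camera, hand_in, tcp_to_grasp gives the robot as it stands.
- The arm moves only by the shell command python3 -m inch 'ROWS' [OPENING]. ROWS is JSON, a list of rows, each an object with "delta_pos": the shift along the tool's x, y, z in cm, a list of three; "rotation": the turn, a rotation vector about the tool's x, y, z in rad, a list of three. In form: [{"delta_pos": [x, y, z], "rotation": [rx, ry, rz]}, ...]. A call has 1 to 10 rows; each row shifts and turns the commanded pose from where the row before left it, along the tool's axes as they then stand; what a row does not reach is not made up. A row lasts 1/10 s, in which the tool goes at most 50 mm and 8.59 degrees, less where a joint would pass 70% of its speed; a pose out of reach is approached as far as the arm can. A call is refused whole if a number of a shift passes 5 or a number of a turn 0.15, either way. A call with a gripper value outside its range is refused whole. OPENING is the finger opening in cm, from 0 to 8.54, set as the call begins (- or left out, the last holds). The fingers move at their own pace and stop on an object; the grip force is fixed at half the most. Time passes only in rows, so rows that do not move let the fingers close. It gives the time, the measured TCP pose, the force and the opening at its end, in the units of the state.
- get_obs(): the state, without advancing time (a new reading comes with each control period).
- camera(name): name is "scene" or "side" or "wrist"; returns a dict with "color" (420x560x3 uint8, red, green, blue), "vfov" (degrees; the focal length in pixels is half the picture's height over the tangent of half this angle, whatever the lens; pixels are square), "cx", "cy" (the principal point, pixels), "eye" and "orientation" of the camera in the world; the wrist camera has in their place "T_tool_cam" (4x4, takes a point from camera to tool coordinates, whose origin is the TCP and whose axes are the flange's). Camera axes: x right, y down, z forward; pixel columns grow to the right and rows downward; lengths in m; the calibration is good to about 2 mm. The wrist camera is an equidistant fisheye: a pixel r from the principal point sees the ray r / f radians off the axis. A picture is of the moment at which its call begins: read the wrist's pose just before it. There is no depth.
- hand_in(): hands the job in, once; it reports no verdict.
The state is a dict: "time_s": time; "q": joint angles; "dq": joint speeds; "joint_efforts": joint torques, N m; "eef_pos": TCP position; "eef_rot": TCP orientation; "wrist_force": force on the tool from outside, world axes, zero at the start; "torque": the same for the moment, N m; "opening": opening from 0.0 (shut) to 1.0 (fully open).
Only numpy, scipy, OpenCV 4.12 (cv2) and the standard library are available. Lean on these libraries where they do the work, as an engineer would, in place of code of your own. Each camera call takes 0.05 s, during which the arm holds its last target.

## Working session

There is one attempt and no reset: what is moved stays moved. The work goes in short steps, Python scripts to look and compute and a shell command to move; the robot and the scene stay as the last step left them, time stands still between calls to the robot, and variables do not carry over. Pictures are saved under pics/ and viewed, and the job is handed in when it is done.

```bash
ls; mkdir -p pics; python3 - <<'E'
from bench import *
import cv2
print(get_obs(), tcp_to_grasp)
for n in ("scene","side","wrist"):
    c=camera(n); cv2.imwrite(f"pics/{n}0.png",c["color"][:,:,::-1])
    print(n,{k:v for k,v in c.items() if k!="color"})
E
```

```text
pics
{'time_s': 0.0, 'q': array([ 1.11969069e+00,  1.81561809e-01,  1.60796312e+00, -1.02644287e-05,
        1.35376897e+00, -2.06304676e-01]), 'dq': array([ 1.45742326e-03,  5.27502499e-04,  3.69115459e-04,  2.16547762e-04,
       -4.83434904e-04, -9.01241250e-05]), 'joint_efforts': array([-1.15426556e-03, -4.44875801e+01, -3.51337659e+01, -3.08788904e-04,
        9.17625788e-03, -3.06558000e-06]), 'eef_pos': array([0.13911485, 0.55737893, 0.23039415]), 'eef_rot': array([-2.69854634e-04,  1.22093932e-01,  9.92518185e-01, -8.06702168e-04]), 'wrist_force': array([-0.46099447,  0.36731768, -0.44784837]), 'torque': array([ 0.03285932, -0.00849275,  0.04768293]), 'opening': 1.000594871937576} 0.0187
scene {'vfov': 56.04404740646204, 'cx': 281.0547866779372, 'cy': 209.5288145928013, 'eye': array([ 0.1261738 , -0.60437851,  0.96339802]), 'orientation': array([-0.36801822,  0.90094765, -0.21212785,  0.08864365])}
side {'vfov': 42.281584881574815, 'cx': 285.71178266952165, 'cy': 209.8275495286857, 'eye': array([ 0.28548951, -1.20756946,  1.27493961]), 'orientation': array([-0.41981376,  0.90444751, -0.06347619,  0.04125377])}
wrist {'vfov': 65.70646984690485, 'cx': 279.46295414224426, 'cy': 218.4371909116286, 'T_tool_cam': array([[ 1.62560641e-04, -9.44152937e-01, -3.29507519e-01,
         8.56100121e-02],
       [ 9.99999517e-01, -1.65996061e-04,  9.68980107e-04,
         3.52959712e-04],
       [-9.69562364e-04, -3.29507517e-01,  9.44152454e-01,
        -1.42000653e-01],
       [ 0.00000000e+00,  0.00000000e+00,  0.00000000e+00,
         1.00000000e+00]])}
```

View pics/scene0.png

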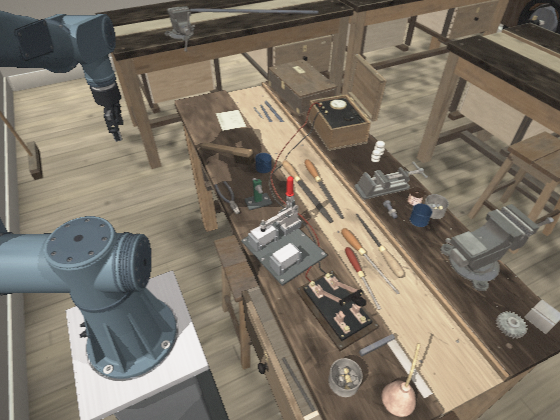

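View pics/side0.png

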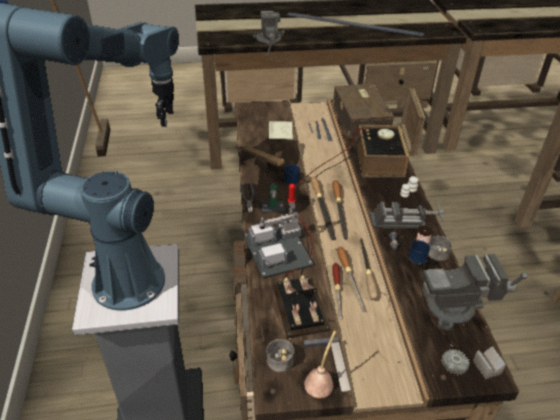

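View pics/wrist0.png

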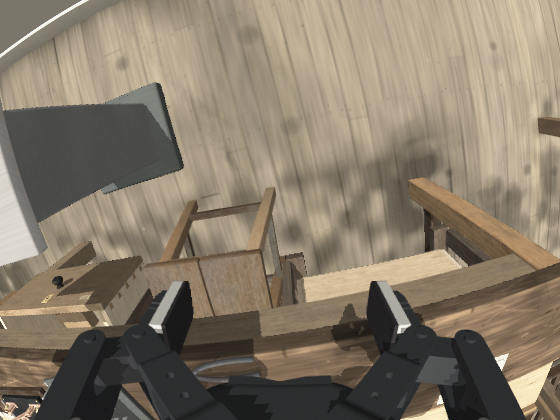

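The scene view shows the nest at about (285,245), the red handle at (290,188), the green gauge at (258,190) and the blue grease tin at (263,162). I'll enlarge for measuring.

```bash
cat > h.py <<'E'
import numpy as np, cv2
from scipy.spatial.transform import Rotation as R
from bench import *
def rot(q): return R.from_quat([q[1],q[2],q[3],q[0]])
def ray(c,u,v,obs=None):
    f=210/np.tan(np.radians(c["vfov"]/2)); x=(u-c["cx"]);y=(v-c["cy"])
    if "eye" in c:
        d=np.array([x/f,y/f,1]); return c["eye"],rot(c["orientation"]).apply(d/np.linalg.norm(d))
    r=np.hypot(x,y);th=r/f
    d=np.array([np.sin(th)*x/max(r,1e-9),np.sin(th)*y/max(r,1e-9),np.cos(th)])
    T=np.array(c["T_tool_cam"]);Rt=rot(obs["eef_rot"])
    return obs["eef_pos"]+Rt.apply(T[:3,3]),Rt.apply(T[:3,:3]@d)
def tri(rs):
    A=np.zeros((3,3));b=np.zeros(3)
    for e,d in rs:
        P=np.eye(3)-np.outer(d,d);A+=P;b+=P@e
    p=np.linalg.solve(A,b);return p,[np.linalg.norm((np.eye(3)-np.outer(d,d))@(p-e)) for e,d in rs]
def atz(rr,z):
    e,d=rr;return e+d*(z-e[2])/d[2]
def crop(c,x0,y0,w,h,s,fn):
    im=c["color"][y0:y0+h,x0:x0+w,::-1];im=cv2.resize(im,None,fx=s,fy=s,interpolation=cv2.INTER_CUBIC)
    cv2.imwrite(fn,im)
def proj(c,p,obs=None):
    f=210/np.tan(np.radians(c["vfov"]/2))
    if "eye" in c:
        d=rot(c["orientation"]).inv().apply(np.array(p)-c["eye"]);return c["cx"]+f*d[0]/d[2],c["cy"]+f*d[1]/d[2]
    T=np.array(c["T_tool_cam"]);t=rot(obs["eef_rot"]).inv().apply(np.array(p)-obs["eef_pos"])
    d=T[:3,:3].T@(t-T[:3,3]);n=np.hypot(d[0],d[1]);th=np.arctan2(n,d[2])
    return c["cx"]+f*th*d[0]/n,c["cy"]+f*th*d[1]/n
def save(fn,d):
    import pickle;pickle.dump(d,open(fn,"wb"))
def load(fn):
    import pickle;return pickle.load(open(fn,"rb"))
E
python3 - <<'E'
from h import *
a=camera("scene");b=camera("side");save("c0.pkl",(a,b))
crop(a,200,130,140,150,4,"pics/s1.png");crop(b,235,150,90,130,4.5,"pics/d1.png")
E
```

```text
(no output)
```

View pics/s1.png

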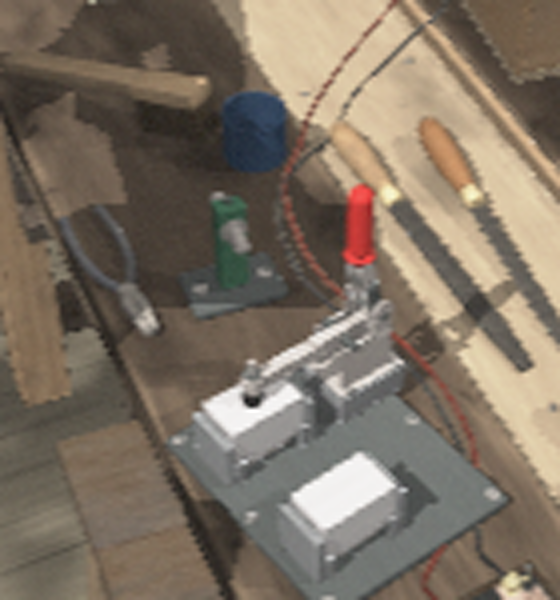

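View pics/d1.png

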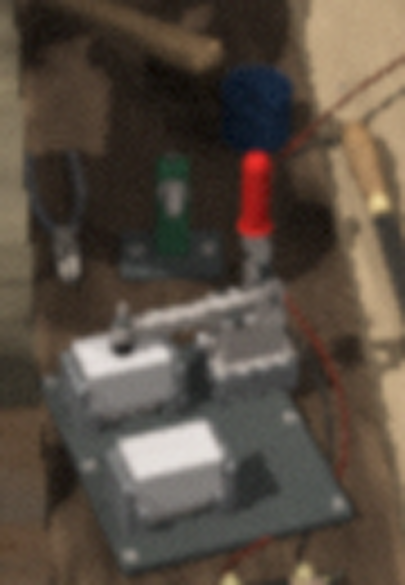

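```bash
python3 - <<'E'
from h import *
a,b=load("c0.pkl")
S=lambda x,y:ray(a,200+x/4-.4,130+y/4-.4); D=lambda x,y:ray(b,235+x/4.5-.4,150+y/4.5-.4)
for n,p,q in [("htop",(361,188),(258,155)),("hbot",(358,262),(254,232)),("posttop",(229,200),(173,160)),
 ("footR",(285,290),(222,272)),("footL",(182,280),(127,235)),("sp2 nl",(290,495),(120,437)),("sp2 fl",(360,453),(213,420)),("sp2 fr",(400,487),(225,460)),("sp2 nr",(325,530),(132,480)),
 ("plateL",(172,447),(45,385)),("plateR",(510,497),(355,515)),("grease",(255,110),(255,80))]:
  pt,e=tri([S(*p),D(*q)]);print(n,pt.round(4),np.round(e,4), "z0:",atz(S(*p),0).round(3)[:2],atz(D(*q),0).round(3)[:2])
E
```

```text
htop [0.5339 0.1489 0.2239] [0.0016 0.0016] z0: [0.659 0.38 ] [0.586 0.435]
hbot [0.5327 0.1484 0.1532] [0.0009 0.0009] z0: [0.61  0.292] [0.566 0.332]
posttop [0.4948 0.304  0.1055] [0.0021 0.0021] z0: [0.542 0.419] [0.512 0.437]
footR [0.5322 0.2794 0.0071] [0.0023 0.0023] z0: [0.537 0.289] [0.532 0.285]
footL [0.4609 0.3377 0.0026] [0.0003 0.0003] z0: [0.462 0.34 ] [0.461 0.341]
sp2 nl [0.4204 0.0339 0.0689] [0. 0.] z0: [0.443 0.083] [0.428 0.105]
sp2 fl [0.4904 0.0586 0.0528] [0.0007 0.0007] z0: [0.511 0.096] [0.5   0.114]
sp2 fr [0.4921 0.0026 0.0701] [0.0021 0.0021] z0: [0.523 0.052] [0.502 0.071]
sp2 nr [ 0.4257 -0.009   0.0711] [0.003 0.003] z0: [0.452 0.041] [0.432 0.059]
plateL [0.3777 0.1614 0.0076] [0.0006 0.0006] z0: [0.38  0.168] [0.378 0.169]
plateR [ 0.5883 -0.0009  0.0067] [0.0029 0.0029] z0: [0.594 0.006] [0.588 0.002]
grease [0.5825 0.4443 0.0727] [0. 0.] z0: [0.62 0.53] [0.6   0.544]
```

```bash
python3 -m inch '[{"delta_pos":[-2,-1,-2],"rotation":[0,0,0]},{"delta_pos":[-3.6,-2.7,-1.2],"rotation":[0,0,0]},{"delta_pos":[-3.6,-2.7,-1.2],"rotation":[0,0,0]},{"delta_pos":[-3.6,-2.7,-1.2],"rotation":[0,0,0]},{"delta_pos":[-3.6,-2.7,-1.2],"rotation":[0,0,0]},{"delta_pos":[-3.6,-2.7,-1.2],"rotation":[0,0,0]},{"delta_pos":[-3.6,-2.7,-1.2],"rotation":[0,0,0]},{"delta_pos":[-3.6,-2.7,-1.2],"rotation":[0,0,0]},{"delta_pos":[-3.6,-2.7,-1.2],"rotation":[0,0,0]},{"delta_pos":[0,0,0],"rotation":[0,0,0]}]' 0
python3 - <<'E'
from h import *
o=get_obs();w=camera("wrist");save("w1.pkl",(o,w));print(o["eef_pos"],o["eef_rot"],o["time_s"],o["opening"])
crop(w,0,0,560,420,1.4,"pics/w1.png")
E
```

```text
time_s: 1.25
eef_pos: [0.387, 0.2604, 0.349]
eef_rot: [0.002, 0.125, 0.992, -0.0]
wrist_force: [-1.0, -0.2, -0.2]
opening: 0.002
[0.38695585 0.26042297 0.34898611] [ 1.92044656e-03  1.25358278e-01  9.92109678e-01 -1.66439644e-05] 1.25 0.0015290723138974987
```

View pics/w1.png

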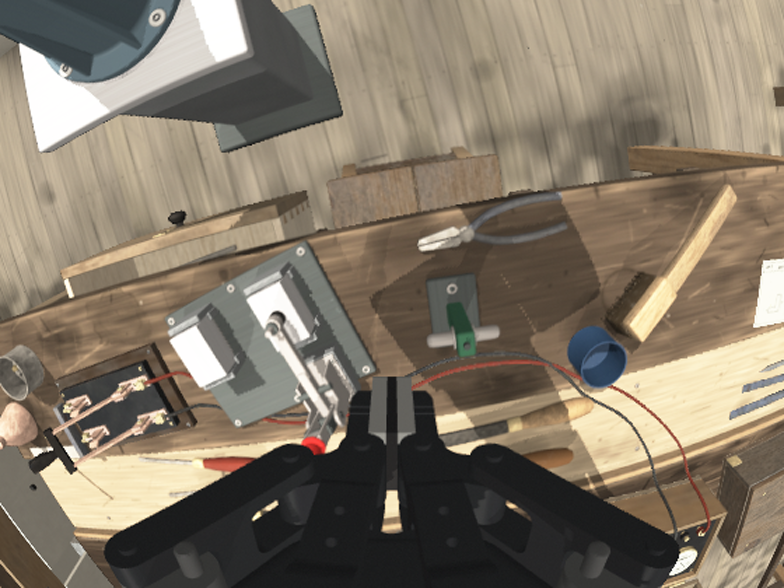

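The view shows the nest (clamped spacer near (277,310) in the 1.4× image), the gauge post at (463,330) with its two pins, and the handle at (313,445). Pliers and tins are all visible. Next I'll crop for measurement.

```bash
python3 - <<'E'
from h import *
o,w=load("w1.pkl")
crop(w,110,165,160,165,4,"pics/w1n.png");crop(w,290,180,90,90,6,"pics/w1g.png")
E
```

```text
(no output)
```

View pics/w1n.png

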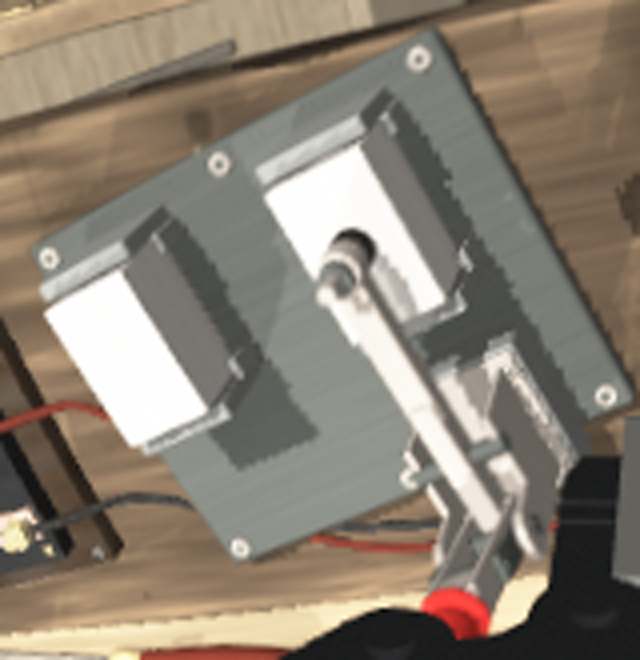

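View pics/w1g.png

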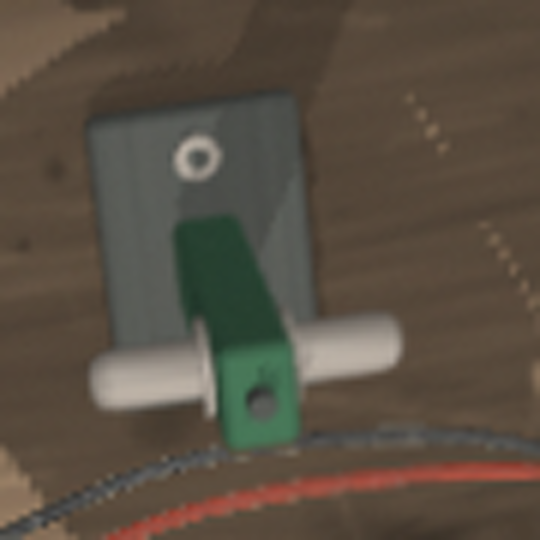

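```bash
python3 - <<'E'
from h import *
o,w=load("w1.pkl")
N=lambda x,y,z:atz(ray(w,110+x/4-.4,165+y/4-.4,o),z)[:2]
G=lambda x,y,z:atz(ray(w,290+x/6-.4,180+y/6-.4,o),z)[:2]
pl=[N(430,30,.012),N(35,255,.012),N(245,560,.012),N(630,395,.012)]
print("plate",np.round(pl,4),np.mean(pl,0))
ang=lambda a,b:np.degrees(np.arctan2(*(b-a)[::-1]))
print(ang(pl[1],pl[2]),ang(pl[0],pl[3]),ang(pl[1],pl[0])-90,ang(pl[2],pl[3])-90,[np.linalg.norm(pl[i]-pl[i-1]) for i in range(4)])
s2=[N(45,315,.066),N(125,262,.066),N(212,405,.066),N(138,445,.066)]
print("s2",np.round(s2,4),np.mean(s2,0),ang(s2[0],s2[3]),ang(s2[1],s2[2]),[np.linalg.norm(s2[i]-s2[i-1]) for i in range(4)])
s1=[N(265,195,.066),N(360,140,.066),N(452,300,.066)]
print("s1",np.round(s1,4),(s1[0]+s1[2])/2,ang(s1[1],s1[2]),[np.linalg.norm(s1[i]-s1[i-1]) for i in (1,2)])
f=[G(90,122,.01),G(295,92,.01)];print("foot",f,ang(f[0],f[1])-90,np.linalg.norm(f[0]-f[1]))
pt=[G(217,352,.1),G(297,340,.1),G(300,440,.1),G(228,448,.1)];print("post",np.round(pt,4),np.mean(pt,0),[np.linalg.norm(pt[i]-pt[i-1]) for i in range(4)])
n=[G(92,380,.078),G(402,342,.078)];print("noses",n,np.mean(n,0),ang(*n)-90,np.linalg.norm(n[0]-n[1]))
print("handle end top approx",N(455,605,.15))
# check triangulate post top with scene
a,b=load("c0.pkl")
print(tri([ray(w,290+260/6-.4,180+395/6-.4,o),ray(a,257.0,179.6),ray(b,273,185.2)]))
E
```

```text
plate [[ 0.372   0.1678]
 [ 0.416  -0.0325]
 [ 0.581   0.0046]
 [ 0.5387  0.2014]] [0.47692195 0.08534279]
12.662682603488435 11.379022525767382 12.382402346059152 12.130633166708435 [np.float64(0.17006223901777626), np.float64(0.20507391743280434), np.float64(0.16915376660666515), np.float64(0.20127036966431885)]
s2 [[ 0.4274 -0.0036]
 [ 0.4153  0.0401]
 [ 0.4793  0.0517]
 [ 0.4893  0.0124]] [0.4528272  0.02515315] 14.457014142631772 10.270131250951628 [np.float64(0.06390606017041009), np.float64(0.04528024060181209), np.float64(0.06496387760386431), np.float64(0.04053012765822101)]
s1 [[0.4048 0.1043]
 [0.3947 0.1451]
 [0.4599 0.1584]] [0.43236426 0.13138031] 11.526033781648094 [np.float64(0.042044258879333815), np.float64(0.066586194698303)]
foot [array([0.44857338, 0.28562871]), array([0.45370918, 0.33910758])] -5.485527772214766 0.05372490318444579
post [[0.4793 0.3004]
 [0.481  0.3182]
 [0.5052 0.3145]
 [0.5029 0.2982]] [0.49210863 0.30782278] [np.float64(0.023681303745976958), np.float64(0.01788896852866895), np.float64(0.024454626711928013), np.float64(0.016404521451308964)]
noses [array([0.48867836, 0.27174057]), array([0.49802102, 0.344473  ])] [0.49334969 0.30810679] -7.319698918558345 0.07333002434847853
handle end top approx [0.53223738 0.14860459]
(array([0.49464993, 0.3078792 , 0.10128406]), [np.float64(0.0030143944089494365), np.float64(0.003866391891523232), np.float64(0.0011303678201625108)])
```

```bash
python3 -m inch '[{"delta_pos":[0,0,0],"rotation":[0,0,-0.1165]},{"delta_pos":[0,0,0],"rotation":[0,0,-0.1165]},{"delta_pos":[0,0,0],"rotation":[0,0,-0.1165]},{"delta_pos":[0,0,0],"rotation":[0,0,-0.1165]},{"delta_pos":[-1.5,-3.4,2],"rotation":[0,0,0]},{"delta_pos":[-1.5,-3.4,2.5],"rotation":[0,0,0]},{"delta_pos":[-1.5,-3.4,3.2],"rotation":[0,0,0]},{"delta_pos":[-1.5,-3.4,3.2],"rotation":[0,0,0]},{"delta_pos":[-1.0,0,3],"rotation":[0,0,0]},{"delta_pos":[0,0,0],"rotation":[0,0,0]}]'
cat > nx.py <<'E'
from h import *
def nest(seat=np.array([.432,.130]),yaw=.214):
    o=get_obs();d=o["eef_pos"][:2]-seat;c,s=np.cos(yaw),np.sin(yaw)
    Rt=rot(o["eef_rot"]).as_matrix()
    print("nest",(c*d[0]+s*d[1])*1e3,(-s*d[0]+c*d[1])*1e3,"z",o["eef_pos"][2]*1e3,"x-ang",np.degrees(np.arctan2(Rt[1,0],Rt[0,0])),"zt",Rt[:,2].round(3),"F",o["wrist_force"].round(1),"t",o["time_s"],"open",round(o["opening"],3))
    return o
E
python3 - <<'E'
from nx import *
o=nest();w=camera("wrist");save("w2.pkl",(o,w));crop(w,0,0,560,420,1.4,"pics/w2.png");a=camera("scene");crop(a,200,130,140,150,4,"pics/s2.png")
E
```

```text
time_s: 2.3
eef_pos: [0.4787, 0.1468, 0.2034]
eef_rot: [-0.005, -0.11, 0.994, 0.0]
wrist_force: [0.1, 0.3, -0.6]
opening: 0.002
nest 49.227621559855486 6.504089244595571 z 203.3860438083618 x-ang -167.369009889514 zt [-0.009 -0.    -1.   ] F [ 0.1  0.3 -0.6] t 2.3 open 0.002
```

View pics/w2.png

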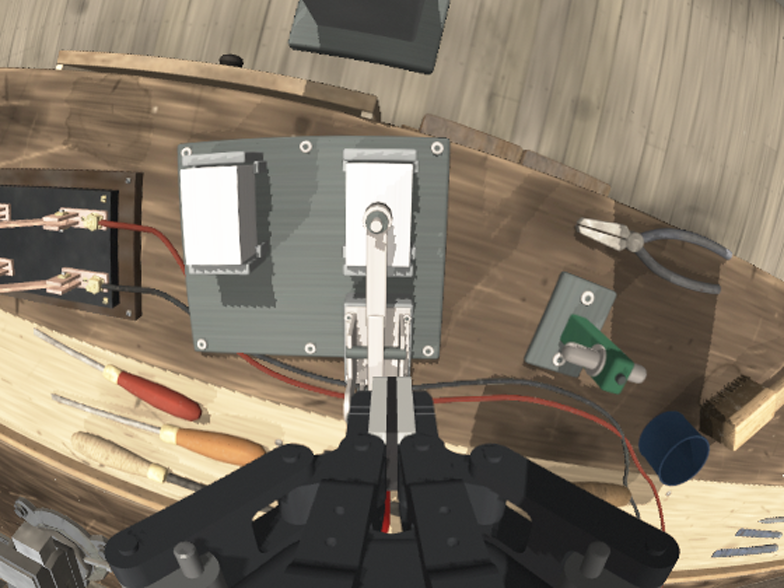

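View pics/s2.png

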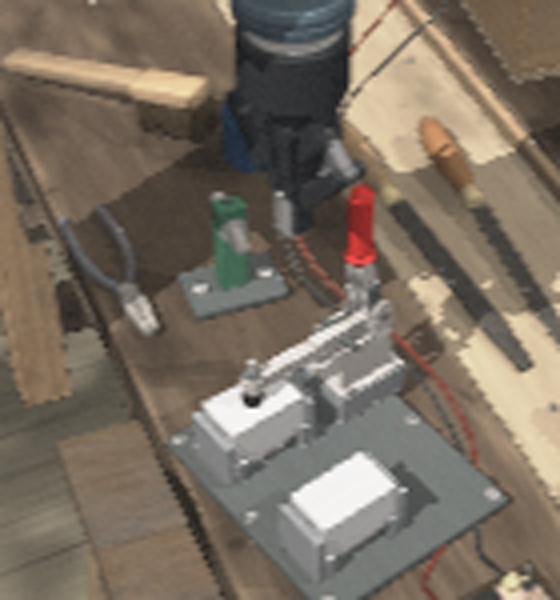

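```bash
python3 - <<'E'
from nx import *
o,w=load("w2.pkl")
N=lambda x,y,z:atz(ray(w,x/1.4-.4,y/1.4-.4,o),z)[:2]
s=[N(345,165,.066),N(411,165,.066),N(411,266,.066),N(346,268,.066)];print(np.round(s,4),np.mean(s,0))
ang=lambda a,b:np.degrees(np.arctan2(*(b-a)[::-1]))
print(ang(s[0],s[3]),ang(s[1],s[2]),[np.linalg.norm(s[i]-s[i-1]) for i in range(4)])
sc=[N(186,153,.012),N(437,148,.012),N(429,351,.012),N(201,344,.012)];print(np.round(sc,4),np.mean(sc,0),ang(sc[0],sc[3]),ang(sc[1],sc[2]),ang(sc[0],sc[1])-90,ang(sc[3],sc[2])-90)
E
```

```text
[[0.4069 0.1027]
 [0.3984 0.1418]
 [0.4602 0.1562]
 [0.4704 0.1162]] [0.4339764  0.12921566]
12.057547165916342 13.104860594478026 [np.float64(0.06495305751617), np.float64(0.0400651469978131), np.float64(0.06348896489063216), np.float64(0.04125746264750279)]
[[ 0.4199 -0.0274]
 [ 0.3821  0.1598]
 [ 0.5376  0.192 ]
 [ 0.5754  0.0034]] [0.47875721 0.08194388] 11.236597313971343 11.690905787730786 11.417935769459405 11.333342025118341
```

```bash
python3 -m inch '[{"delta_pos":[-1,-0.6,0.6],"rotation":[0,0,0]},{"delta_pos":[-1,0,0.3],"rotation":[0,0,0]},{"delta_pos":[-0.7,0,0],"rotation":[0,0,0]},{"delta_pos":[-0.5,0,0],"rotation":[0,0,0]},{"delta_pos":[-0.5,0,0],"rotation":[0,0,0]},{"delta_pos":[-0.5,0,0],"rotation":[0,0,0]}]'
```

```text
time_s: 3.0
eef_pos: [0.5242, 0.1502, 0.1995]
eef_rot: [0.0, -0.11, 0.994, -0.0]
wrist_force: [-0.7, 1.2, 0.5]
opening: -0.0
```

```bash
python3 -m inch '[{"delta_pos":[-0.7,0,0.2],"rotation":[0,0,0]},{"delta_pos":[-0.7,0,0.2],"rotation":[0,0,0]},{"delta_pos":[-0.7,0,0.1],"rotation":[0,0,0]},{"delta_pos":[-0.7,0,0],"rotation":[0,0,0]}]'; python3 - <<'E'
from nx import *
o=nest()
a=camera("scene");crop(a,200,130,140,150,4,"pics/s3.png")
E
```

```text
time_s: 3.4
eef_pos: [0.5516, 0.1563, 0.1939]
eef_rot: [-0.0, -0.11, 0.994, 0.0]
wrist_force: [0.7, -0.0, 0.4]
opening: 0.003
nest 122.47885637594612 0.25857814785365874 z 193.8895844756244 x-ang -167.32808425631524 zt [-0.  0. -1.] F [ 0.7 -0.   0.4] t 3.4 open 0.003
```

View pics/s3.png

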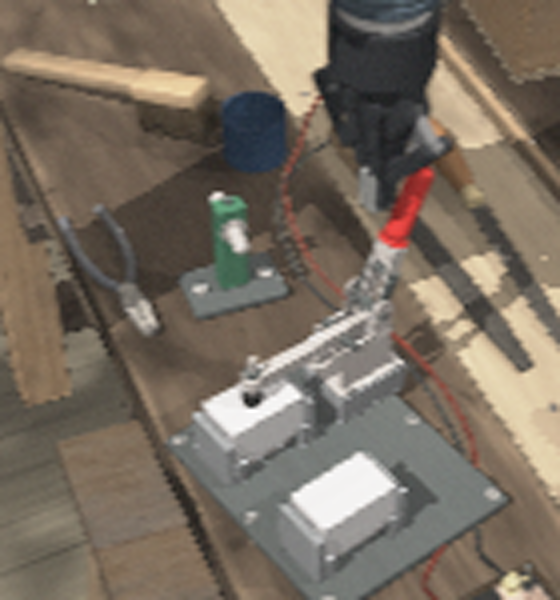

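The handle is tilting back (red at (408,205)) and the arm is still down. I'll keep following it.

```bash
python3 -m inch '[{"delta_pos":[-0.8,0,0],"rotation":[0,0,0]},{"delta_pos":[-0.8,0,0],"rotation":[0,0,0]},{"delta_pos":[-0.8,0,0.2],"rotation":[0,0,0]},{"delta_pos":[-0.8,0,0.5],"rotation":[0,0,0]},{"delta_pos":[-0.8,0,0.7],"rotation":[0,0,0]},{"delta_pos":[-0.7,0,0.8],"rotation":[0,0,0]},{"delta_pos":[-0.6,0,0.9],"rotation":[0,0,0]},{"delta_pos":[-0.5,0,0.9],"rotation":[0,0,0]}]'; python3 - <<'E'
from nx import *
o=nest()
a=camera("scene");crop(a,200,130,140,150,4,"pics/s4.png")
E
```

```text
time_s: 4.25
eef_pos: [0.6082, 0.1689, 0.1533]
eef_rot: [-0.0, -0.11, 0.994, -0.0]
wrist_force: [-0.4, -0.4, 1.5]
opening: 0.003
nest 180.40354615774868 0.6515024904846373 z 153.28208824596024 x-ang -167.3241281159402 zt [-0. -0. -1.] F [-0.4 -0.4  1.5] t 4.25 open 0.003
```

View pics/s4.png

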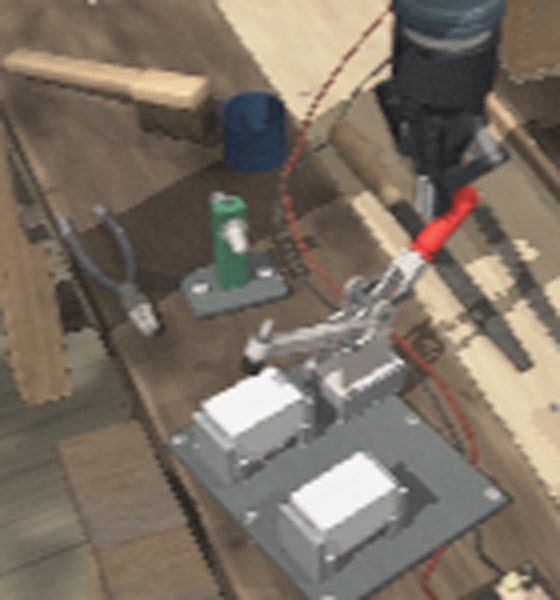

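```bash
python3 -m inch '[{"delta_pos":[-0.5,0,0.8],"rotation":[0,0,0]},{"delta_pos":[-0.4,0,0.8],"rotation":[0,0,0]},{"delta_pos":[-0.2,0,0.8],"rotation":[0,0,0]},{"delta_pos":[0,0,0.8],"rotation":[0,0,0]},{"delta_pos":[0,0,0.7],"rotation":[0,0,0]},{"delta_pos":[0,0,0.7],"rotation":[0,0,0]},{"delta_pos":[0.1,0,0.5],"rotation":[0,0,0]}]'; python3 - <<'E'
from nx import *
o=nest()
a=camera("scene");crop(a,200,130,140,150,4,"pics/s5.png")
E
```

```text
time_s: 5.0
eef_pos: [0.617, 0.1712, 0.1028]
eef_rot: [-0.0, -0.11, 0.994, 0.0]
wrist_force: [-4.1, 0.4, 5.9]
opening: 0.003
nest 189.5065111945512 1.0029374218602436 z 102.78180473352165 x-ang -167.31950153738492 zt [-0.001  0.    -1.   ] F [-4.1  0.4  5.9] t 5.0 open 0.003
```

View pics/s5.png

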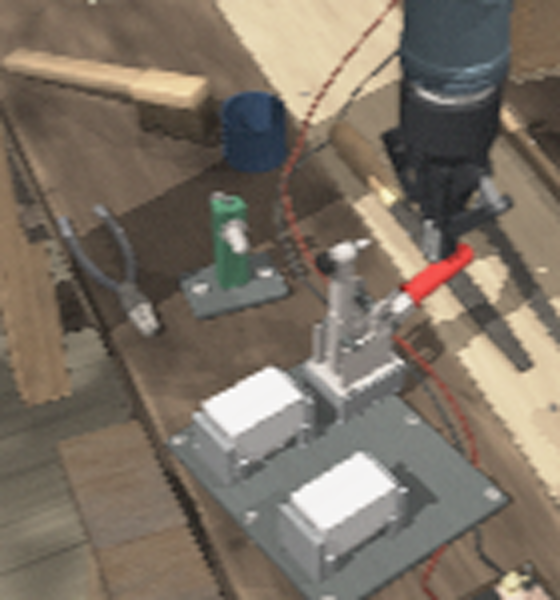

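```bash
for i in 1 2 3; do python3 -m inch '[{"delta_pos":[0,0,0.2],"rotation":[0,0,0]},{"delta_pos":[0,0,0.15],"rotation":[0,0,0]}]' | grep -E "pos|force"; done
```

```text
eef_pos: [0.6176, 0.1711, 0.1]
wrist_force: [-4.9, 0.0, 3.9]
eef_pos: [0.6175, 0.171, 0.0976]
wrist_force: [-10.1, -0.9, 15.7]
eef_pos: [0.6179, 0.1711, 0.0963]
wrist_force: [-15.4, -2.2, 28.1]
```

```bash
python3 -m inch '[{"delta_pos":[0,0,-1],"rotation":[0,0,0]},{"delta_pos":[0,0,-3],"rotation":[0,0,0]},{"delta_pos":[0,0,-4],"rotation":[0,0,0]},{"delta_pos":[0,0,-4],"rotation":[0,0,0]},{"delta_pos":[0,0,0],"rotation":[0,0,0]}]'; python3 - <<'E'
from nx import *
o=nest()
a=camera("scene");b=camera("side");save("c5.pkl",(a,b));crop(a,240,160,100,100,6,"pics/s6.png")
crop(b,235,150,90,130,4.5,"pics/d6.png")
w=camera("wrist");save("w3.pkl",(o,w));crop(w,0,0,560,420,1.4,"pics/w3.png")
E
```

```text
time_s: 6.15
eef_pos: [0.6221, 0.1714, 0.2206]
eef_rot: [0.007, -0.11, 0.994, -0.0]
wrist_force: [1.0, 0.1, 1.0]
opening: 0.0
nest 194.5227459138457 0.11150944481618658 z 220.57097900746982 x-ang -167.3260278844183 zt [ 0.014  0.001 -1.   ] F [1.  0.1 1. ] t 6.15 open 0.0
```

View pics/s6.png

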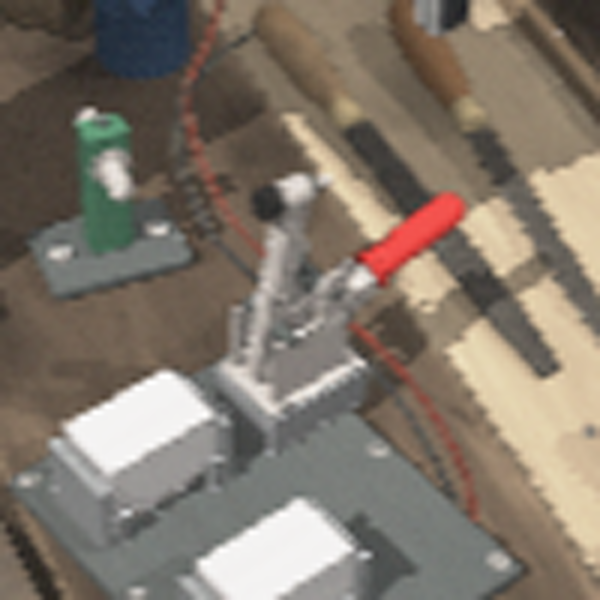

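View pics/w3.png

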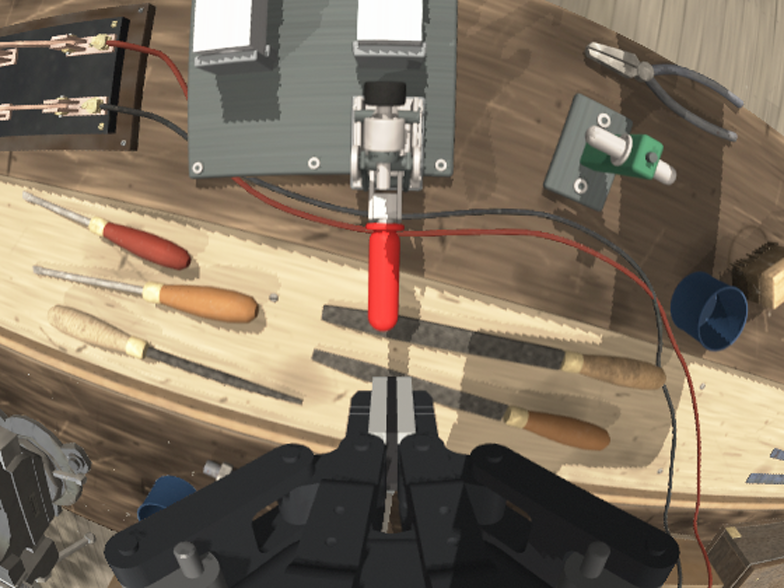

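```bash
python3 - <<'E'
from nx import *
a,b=load("c5.pkl");y=.208;s=np.array([.4335,.1295]);c,n=np.cos(y),np.sin(y)
W=lambda x,yy,z:[s[0]+c*x-n*yy,s[1]+n*x+c*yy,z]
for p in [(.182,0,.087),(.101,0,.191),(.149,0,.087),(.215,0,.087)]:
  u,v=proj(a,W(*p));print(p,(u-240)*6,(v-160)*6)
o,w=load("w3.pkl")
for p in [(.149,0,.087),(.215,0,.087),(.187,0,.107)]: print(np.array(proj(w,W(*p),o))*1.4)
E
```

```text
(0.182, 0, 0.087) 407.27148168826284 235.58750522373475
(0.101, 0, 0.191) 293.0295213217272 153.51175295380358
(0.149, 0, 0.087) 360.09234269515514 262.58190508563575
(0.215, 0, 0.087) 453.3808675117625 209.2051840353795
[387.92717577 217.48785598]
[386.78584965 318.83034687]
[386.90131016 287.05765929]
```

View pics/d6.png

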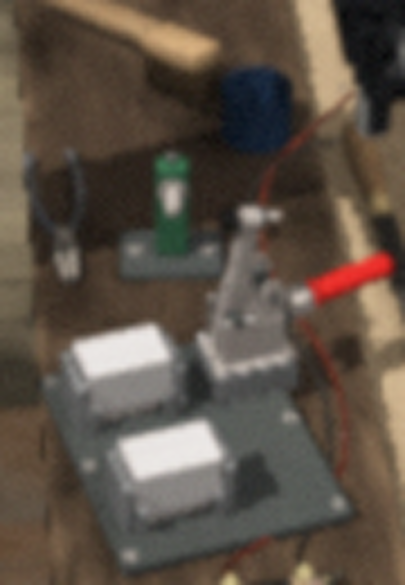

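The handle sits where "fully open" predicts: mid at (415,238) against a projected (407,236), with a hard stop felt. The arm stands upright and clear. Moving over the seat and opening the jaws.

```bash
python3 -m inch '[{"delta_pos":[2,0,-0.5],"rotation":[0,0,0.012]},{"delta_pos":[4,0,0],"rotation":[0,0,0]},{"delta_pos":[4.5,0,0],"rotation":[0,0,0]},{"delta_pos":[4.5,0,0],"rotation":[0,0,0]},{"delta_pos":[4,0,0],"rotation":[0,0,0]},{"delta_pos":[0,0,0],"rotation":[0,0,0]},{"delta_pos":[0,0,0],"rotation":[0,0,0]}]' 7; python3 - <<'E'
from nx import *
o=nest(np.array([.4335,.1295]),.209);print(o["q"])
w=camera("wrist");save("w4.pkl",(o,w));crop(w,0,0,560,420,1.4,"pics/w4.png")
E
```

```text
time_s: 7.0
eef_pos: [0.4308, 0.1313, 0.2167]
eef_rot: [-0.001, -0.104, 0.995, 0.0]
wrist_force: [1.6, 0.3, 0.2]
opening: 0.82
nest -2.3186662983924564 2.287430568358606 z 216.6594035590347 x-ang -168.02927718886815 zt [-0.001 -0.    -1.   ] F [1.6 0.3 0.2] t 7.0 open 0.82
[ 3.11210287e-02 -9.27458597e-02  1.92199230e+00 -3.38123250e-05
  1.31342481e+00 -1.74859512e+00]
```

View pics/w4.png

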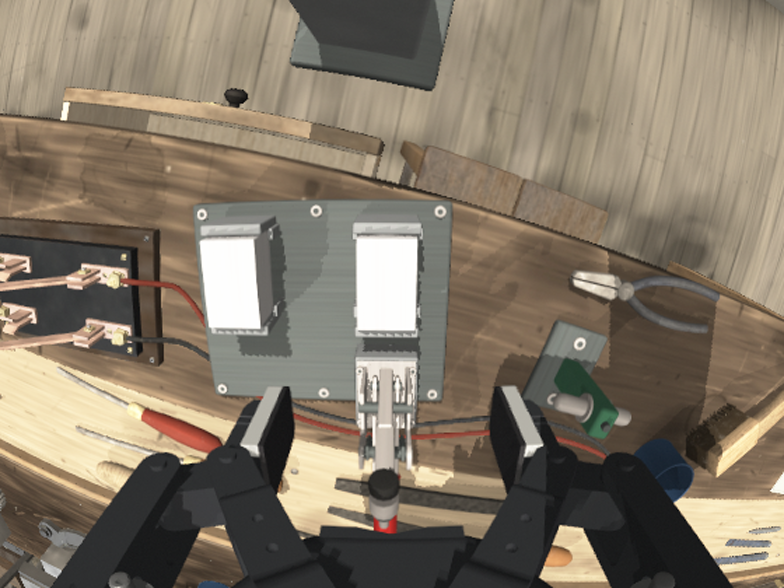

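```bash
python3 - <<'E'
from nx import *
o,w=load("w4.pkl")
crop(w,230,140,100,120,6,"pics/w4n.png")
E
```

```text
(no output)
```

View pics/w4n.png

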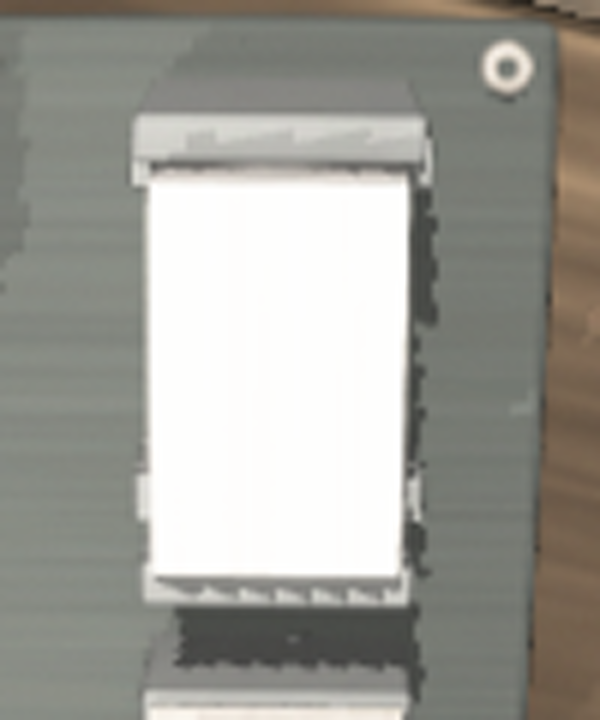

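```bash
python3 - <<'E'
from nx import *
o,w=load("w4.pkl");o2,w2=load("w2.pkl")
r=lambda x,y:ray(w,230+x/6-.4,140+y/6-.4,o)
P=[(150,178),(410,178),(402,576),(153,576)]
s=[atz(r(*p),.066)[:2] for p in P];print(np.round(s,4),np.mean(s,0))
ang=lambda a,b:np.degrees(np.arctan2(*(b-a)[::-1]))
print(ang(s[0],s[3]),ang(s[1],s[2]),[np.linalg.norm(s[i]-s[i-1]) for i in range(4)])
for p,q in zip(P,[(345,165),(411,165),(411,266),(346,268)]):
  print(tri([r(*p),ray(w2,q[0]/1.4-.4,q[1]/1.4-.4,o2)]))
a,b=load("c5.pkl")
for p,q,d in zip(P,[(62,437),(165,370),(223,410),(112,478)],[(68,357),(157,325),(175,365),(90,395)]):
  t,e=tri([r(*p),ray(a,240+q[0]/6-.4,160+q[1]/6-.4),ray(b,235+d[0]/4.5-.4,150+d[1]/4.5-.4)]);print(t.round(4),np.round(e,3))
E
```

```text
[[0.4051 0.1034]
 [0.3969 0.1422]
 [0.4608 0.1555]
 [0.4692 0.116 ]] [0.43298197 0.12926645]
11.098760796489332 11.8108586628501 [np.float64(0.06528539945643855), np.float64(0.03958747294507898), np.float64(0.06522746899333182), np.float64(0.04039897574143501)]
(array([0.40698778, 0.10248904, 0.05756361]), [np.float64(0.0006589397818333392), np.float64(0.0006589397818333224)])
(array([0.3983169 , 0.14251806, 0.05837968]), [np.float64(0.0003796444443634164), np.float64(0.00037964444436338067)])
(array([0.4598205 , 0.15558959, 0.06817736]), [np.float64(0.0004042026892155468), np.float64(0.00040420268921552926)])
(array([0.47245254, 0.11595222, 0.05815941]), [np.float64(8.907499224378317e-05), np.float64(8.907499224378594e-05)])
[0.3924 0.1063 0.0927] [0.008 0.009 0.007]
[0.4364 0.1383 0.081 ] [0.042 0.019 0.024]
[0.4841 0.1597 0.0173] [0.005 0.012 0.007]
[0.4269 0.1082 0.0615] [0.041 0.017 0.025]
```

```bash
python3 -m inch '[{"delta_pos":[-0.18,-0.24,3],"rotation":[0,0,0.008]},{"delta_pos":[0,0,4],"rotation":[0,0,0]},{"delta_pos":[0,0,4],"rotation":[0,0,0]},{"delta_pos":[0,0,3.5],"rotation":[0,0,0]},{"delta_pos":[0,0,2.5],"rotation":[0,0,0]},{"delta_pos":[0,0,1.2],"rotation":[0,0,0]},{"delta_pos":[0,0,0.7],"rotation":[0,0,0]},{"delta_pos":[0,0,0],"rotation":[0,0,0]}]'; python3 - <<'E'
from nx import *
o=nest(np.array([.433,.1293]),.205)
w=camera("wrist");save("w5.pkl",(o,w));crop(w,130,120,300,250,2.5,"pics/w5.png")
E
```

```text
time_s: 7.85
eef_pos: [0.4343, 0.1294, 0.0284]
eef_rot: [-0.0, -0.1, 0.995, 0.0]
wrist_force: [-0.2, -0.1, 0.4]
opening: 0.823
nest 1.2731767969367562 -0.1568258659911061 z 28.36877310297366 x-ang -168.47318899218982 zt [-0.001 -0.    -1.   ] F [-0.2 -0.1  0.4] t 7.85 open 0.823
```

View pics/w5.png

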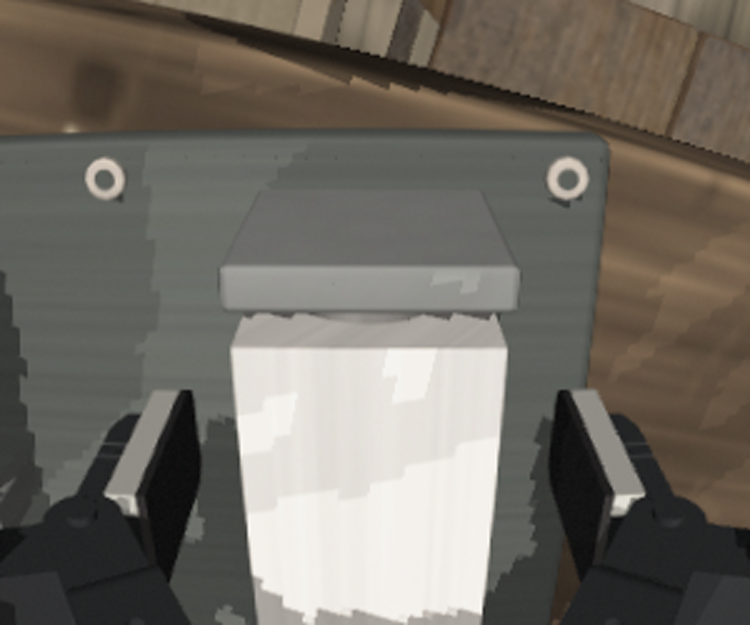

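The spacer is centred between the pads (edges 232 and 507, pads 193 and 550). Closing.

```bash
python3 -m inch '[{"delta_pos":[0,0,0],"rotation":[0,0,0]},{"delta_pos":[0,0,0],"rotation":[0,0,0]},{"delta_pos":[0,0,0],"rotation":[0,0,0]},{"delta_pos":[0,0,0],"rotation":[0,0,0]},{"delta_pos":[0,0,0],"rotation":[0,0,0]},{"delta_pos":[0,0,0],"rotation":[0,0,0]}]' 3; python3 - <<'E'
from nx import *
o=nest(np.array([.433,.1293]),.205)
E
```

```text
time_s: 8.5
eef_pos: [0.4352, 0.1295, 0.0301]
eef_rot: [0.001, -0.1, 0.995, -0.0]
wrist_force: [-1.6, -0.7, 6.4]
opening: 0.463
nest 2.1733602939054895 -0.29555273670334353 z 30.119366385977933 x-ang -168.46811989174776 zt [ 0.003  0.    -1.   ] F [-1.6 -0.7  6.4] t 8.5 open 0.463
```

```bash
python3 -m inch '[{"delta_pos":[0,0,-0.5],"rotation":[0,0,0]},{"delta_pos":[0,0,-1],"rotation":[0,0,0]},{"delta_pos":[0,0,-2],"rotation":[0,0,0]},{"delta_pos":[0,0,-3],"rotation":[0,0,0]},{"delta_pos":[0,0,-4],"rotation":[0,0,0]},{"delta_pos":[0,0,-3],"rotation":[0,0,0]},{"delta_pos":[0,0,-2],"rotation":[0,0,0]},{"delta_pos":[0,0,0],"rotation":[0,0,0]}]'; python3 - <<'E'
from nx import *
o=nest(np.array([.433,.1293]),.205)
w=camera("wrist");save("w6.pkl",(o,w));crop(w,0,0,560,420,1.4,"pics/w6.png")
a=camera("scene");crop(a,200,130,140,150,4,"pics/s7.png")
E
```

```text
time_s: 9.3
eef_pos: [0.4358, 0.1295, 0.1873]
eef_rot: [0.003, -0.101, 0.995, -0.0]
wrist_force: [1.2, -0.4, -3.3]
opening: 0.46
nest 2.738861561698624 -0.3553251331043005 z 187.30671966870196 x-ang -168.46200206335632 zt [ 0.006  0.    -1.   ] F [ 1.2 -0.4 -3.3] t 9.3 open 0.46
```

View pics/w6.png

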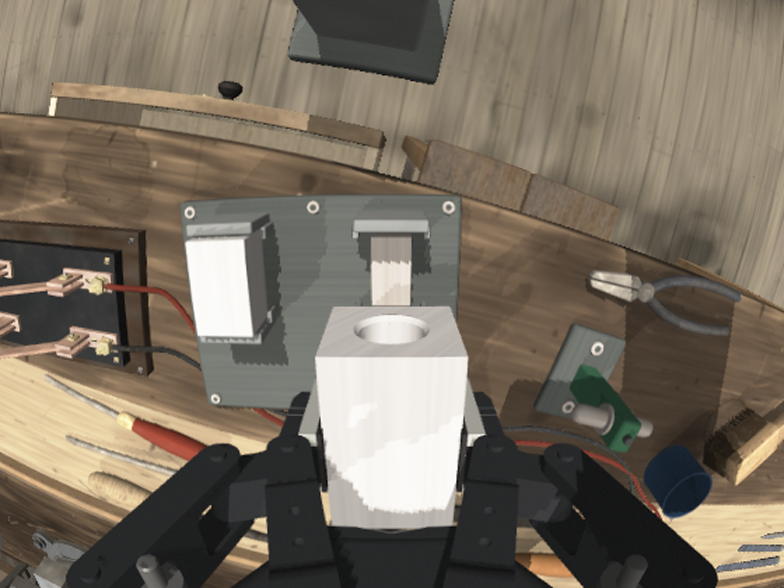

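View pics/s7.png

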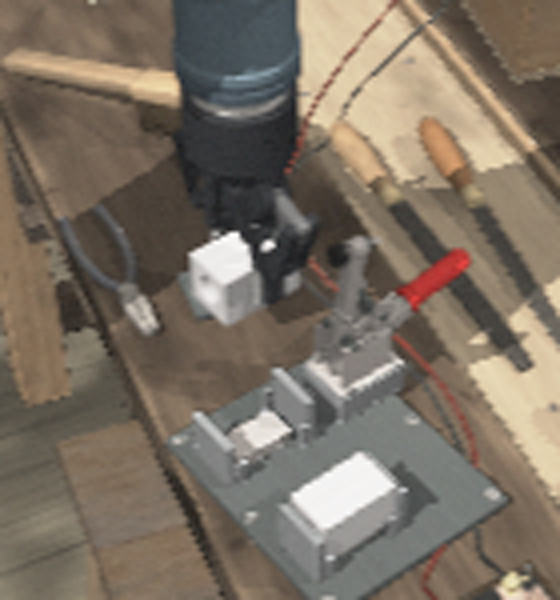

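The bore is visible at the tool +x end (ellipse at (392,330)). I'll raise, go to stand-off on the gauge's −y side and turn so that end faces the pin.

```bash
python3 -m inch '[{"delta_pos":[-1,1.2,-1.2],"rotation":[0,0,0]},{"delta_pos":[-1.8,2.5,-0.8],"rotation":[0,0,0]},{"delta_pos":[-2,3,0],"rotation":[0,0,0.02]},{"delta_pos":[-1.9,2,0],"rotation":[0,0,0.1]},{"delta_pos":[0,0,0],"rotation":[0,0,0.145]},{"delta_pos":[0,0,0],"rotation":[0,0,0.145]},{"delta_pos":[0,0,0],"rotation":[0,0,0.145]},{"delta_pos":[0,0,0],"rotation":[0,0,0.145]},{"delta_pos":[0,0,0],"rotation":[0,0,0.145]},{"delta_pos":[0,0,0],"rotation":[0,0,0.145]}]'
python3 -m inch '[{"delta_pos":[0,0,0],"rotation":[0,0,0.145]},{"delta_pos":[0,0,0],"rotation":[0,0,0.145]},{"delta_pos":[0,0,0],"rotation":[0,0,0.145]},{"delta_pos":[0,0,0],"rotation":[0,0,0.145]},{"delta_pos":[0,0,0],"rotation":[0,0,0.145]},{"delta_pos":[0,0,0],"rotation":[0,0,0.145]},{"delta_pos":[0,0,0],"rotation":[0,0,0.1]},{"delta_pos":[0,0,0],"rotation":[0,0,0]},{"delta_pos":[0,0,0],"rotation":[0,0,0]}]'
python3 - <<'E'
from nx import *
o=nest(np.array([.4935,.308]),-.12);print(o["q"])
w=camera("wrist");save("w7.pkl",(o,w));crop(w,0,0,560,420,1.4,"pics/w7.png")
E
```

```text
time_s: 10.4
eef_pos: [0.4811, 0.2274, 0.2011]
eef_rot: [-0.002, 0.387, 0.922, -0.001]
wrist_force: [0.2, 0.0, -2.8]
opening: 0.461
time_s: 11.3
eef_pos: [0.4817, 0.2275, 0.2021]
eef_rot: [-0.001, 0.769, 0.639, -0.001]
wrist_force: [0.7, 0.1, -1.9]
opening: 0.463
nest -2.0832284497106484 -81.34451311209699 z 202.12750077191293 x-ang 79.38660054805264 zt [-0.003 -0.001 -1.   ] F [ 0.7  0.1 -1.9] t 11.3 open 0.463
[ 2.18249492e-01  1.17138820e-01  1.74049878e+00 -1.13814600e-05
  1.28702269e+00  4.03493172e-01]
```

View pics/w7.png

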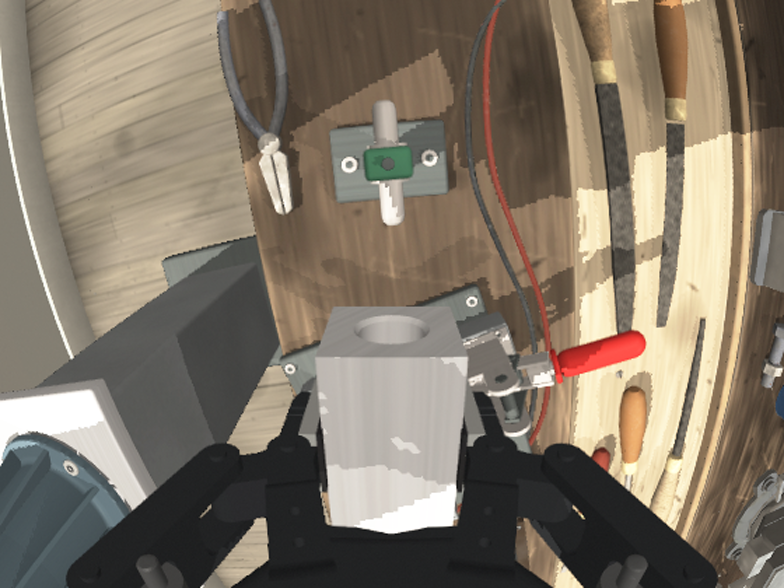

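```bash
python3 - <<'E'
from nx import *
o,w=load("w7.pkl")
crop(w,230,60,100,110,7,"pics/w7g.png");crop(w,220,210,120,100,6,"pics/w7s.png")
E
```

```text
(no output)
```

View pics/w7g.png

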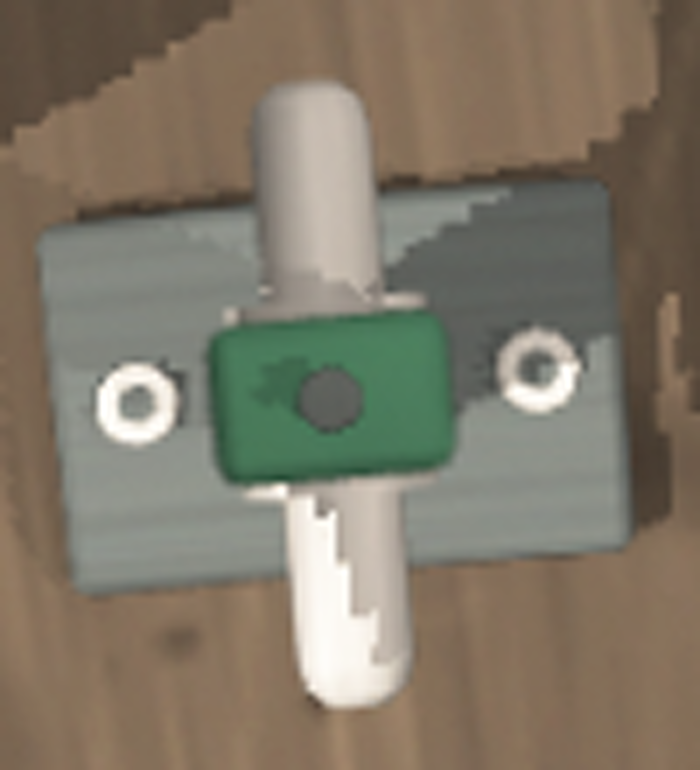

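View pics/w7s.png

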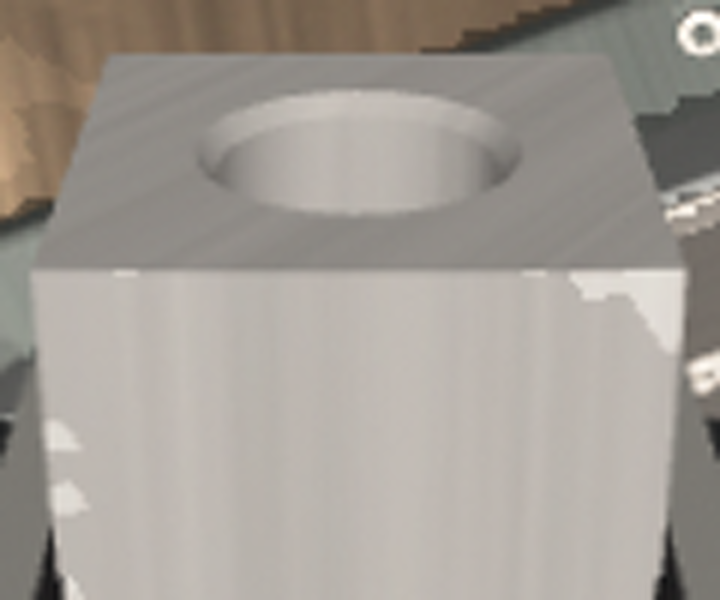

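```bash
python3 - <<'E'
from nx import *
from scipy.optimize import least_squares
o,w=load("w7.pkl")
I={"eef_pos":np.zeros(3),"eef_rot":[1,0,0,0]}
pc=[(32,270),(686,270),(605,55),(107,55)]; loc=[(.032,-.02,-.02),(.032,.02,-.02),(.032,.02,.02),(.032,-.02,.02)]
pix=[(220+x/6-.4,210+y/6-.4) for x,y in pc]
def f(p,full=False):
    Rm=R.from_rotvec(p[3:])
    return np.concatenate([np.array(proj(w,Rm.apply(l)+p[:3],I))-q for l,q in zip(loc,pix)])
s=least_squares(lambda p:np.r_[f(p),p[3:]*20],[0,0,-.0187,0,0,0]);p=s.x
print("spacer in tool mm",(p[:3]*1e3).round(2),"rot deg",np.degrees(p[3:]).round(2),"res px",np.abs(f(p)).max())
# gauge: fit x,y,yaw
G=[((360,707),'n-'),((310,80),'n+'),((300,640),'e'),((412,640),'e')]
px=lambda x,y:(230+x/7-.4,60+y/7-.4)
ray_=lambda x,y,z:atz(ray(w,*px(x,y),o),z)
ax=[ray_(356,640,.078),ray_(346,500,.078),ray_(321,280,.078),ray_(313,150,.078)]
ax=np.array(ax);print(ax.round(4))
d=np.polyfit(ax[:,1],ax[:,0],1);print("yaw deg",-np.degrees(np.arctan(d[0])))
nm,npl=ray_(358,707,.078),ray_(311,80,.078);print(nm,npl,(nm+npl)/2,np.linalg.norm(nm-npl))
pt=[ray_(*q,.1) for q in [(210,330),(445,310),(458,470),(228,487)]];print("post",np.mean(pt,0),[np.linalg.norm(pt[i]-pt[i-1]) for i in range(4)])
sc=[ray_(*q,.01) for q in [(137,405),(539,370)]];print("screws",sc,np.mean(sc,0),np.degrees(np.arctan2((sc[1]-sc[0])[1],(sc[1]-sc[0])[0])))
ft=[ray_(*q,.01) for q in [(42,230),(605,183),(630,547),(78,592)]];print("foot",np.round(ft,4),np.mean(ft,0),[np.linalg.norm(ft[i]-ft[i-1]) for i in range(4)],[np.degrees(np.arctan2(*(ft[j]-ft[i])[1::-1])) for i,j in ((0,1),(3,2),(3,0),(2,1))])
E
```

```text
spacer in tool mm [  2.14  -0.74 -15.06] rot deg [0.3  0.   0.13] res px 0.0878545024269215
[[0.4911 0.2778 0.078 ]
 [0.493  0.2943 0.078 ]
 [0.495  0.3201 0.078 ]
 [0.4969 0.3353 0.078 ]]
yaw deg -5.474123478564138
[0.48990968 0.26994499 0.078     ] [0.49819897 0.34345678 0.078     ] [0.49405432 0.30670088 0.078     ] 0.0739776776056805
post [0.49426315 0.30663433 0.1       ] [np.float64(0.01698402657285619), np.float64(0.02480325015448603), np.float64(0.01722369644066918), np.float64(0.024467619671596517)]
screws [array([0.46484777, 0.30947848, 0.01      ]), array([0.52294718, 0.30378165, 0.01      ])] [0.49389748 0.30663007 0.01      ] -5.600132170178632
foot [[0.4564 0.3377 0.01  ]
 [0.5372 0.3294 0.01  ]
 [0.5317 0.2758 0.01  ]
 [0.4508 0.2841 0.01  ]] [0.49401222 0.3067574  0.01      ] [np.float64(0.05387267846965786), np.float64(0.08129696846841969), np.float64(0.05383556228544938), np.float64(0.08127076352535326)] [np.float64(-5.872829300102114), np.float64(-5.84664918977365), np.float64(84.1000703859086), np.float64(84.07215343034667)]
```

The gauge is consistent: post centre (0.494, 0.307), yaw −5.8°. The spacer's pose in the tool is (2.1, −0.7, −15.1) mm. Next I'll align and descend at stand-off.

```bash
cat > g.py <<'E'
from nx import *
def gauge(c=np.array([.4941,.3067]),yaw=np.radians(-5.75),sp=np.array([.00214,-.00074,-.01506])):
    o=get_obs();Rt=rot(o["eef_rot"]);P=o["eef_pos"]+Rt.apply(sp);d=P[:2]-c;cc,s=np.cos(yaw),np.sin(yaw);M=Rt.as_matrix()
    print("spacer in gauge mm x %.2f y %.2f z %.2f"%((cc*d[0]+s*d[1])*1e3,(-s*d[0]+cc*d[1])*1e3,P[2]*1e3),"xang",np.degrees(np.arctan2(M[1,0],M[0,0])).round(2),"zt",M[:,2].round(4),"F",o["wrist_force"].round(1),"T",o["torque"].round(2),"t",o["time_s"],o["opening"].round(3))
    return o
if __name__=="__main__": gauge()
E
python3 -m inch '[{"delta_pos":[0,0,0.5],"rotation":[0,0,-0.085]},{"delta_pos":[-0.2,0.5,3],"rotation":[0,0,0]},{"delta_pos":[0,0,4],"rotation":[0,0,0]},{"delta_pos":[0,0,3.5],"rotation":[0,0,0]},{"delta_pos":[0,0,2],"rotation":[0,0,0]},{"delta_pos":[0,0,0.9],"rotation":[0,0,0]},{"delta_pos":[0,0,0],"rotation":[0,0,0]},{"delta_pos":[0,0,0],"rotation":[0,0,0]},{"delta_pos":[0,0,0],"rotation":[0,0,0]}]'; python3 g.py;  python3 - <<'E'
from nx import *
o=get_obs();w=camera("wrist");save("w8.pkl",(o,w));crop(w,180,60,200,250,2.4,"pics/w8.png")
a=camera("scene");crop(a,220,150,90,90,6,"pics/s8.png")
E
```

```text
time_s: 12.25
eef_pos: [0.4888, 0.2256, 0.0664]
eef_rot: [0.001, 0.742, 0.67, 0.001]
wrist_force: [0.9, -0.1, -1.3]
opening: 0.461Traceback (most recent call last):
  File "g.py", line 6, in <module>
    if __name__=="__main__": gauge()
                             ~~~~~^^
  File "g.py", line 4, in gauge
    print("spacer in gauge mm x %.2f y %.2f z %.2f"%((cc*d[0]+s*d[1])*1e3,(-s*d[0]+cc*d[1])*1e3,P[2]*1e3),"xang",np.degrees(np.arctan2(M[1,0],M[0,0])).round(2),"zt",M[:,2].round(4),"F",o["wrist_force"].round(1),"T",o["torque"].round(2),"t",o["time_s"],o["opening"].round(3))
                                                                                                                                                                                                                                                            ^^^^^^^^^^^^^^^^^^
AttributeError: 'float' object has no attribute 'round'
```

View pics/w8.png

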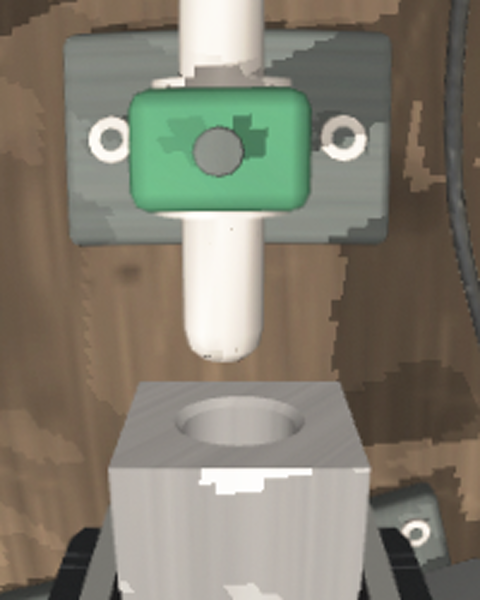

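View pics/s8.png

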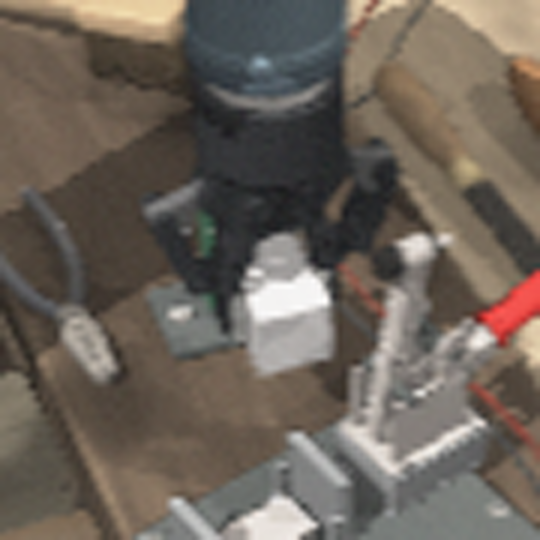

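```bash
sed -i 's/,o\["opening"\].round(3)//' g.py; python3 g.py; python3 - <<'E'
from nx import *
o,w=load("w8.pkl")
crop(w,230,140,110,130,6,"pics/w8c.png")
E
```

```text
spacer in gauge mm x 1.77 y -79.23 z 81.26 xang 84.11 zt [ 2.6e-03  6.0e-04 -1.0e+00] F [-1.2 -0.  -2.9] T [-0.06 -0.03 -0.03] t 12.35
```

View pics/w8c.png

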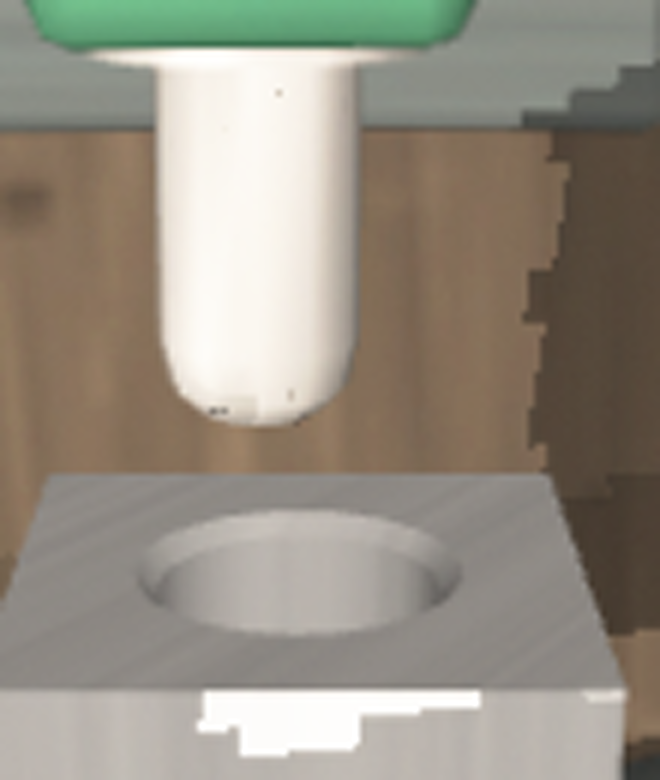

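```bash
python3 - <<'E'
from nx import *
o,w=load("w8.pkl")
I={"eef_pos":np.zeros(3),"eef_rot":[1,0,0,0]}
r=lambda x,y:ray(w,230+x/6-.4,140+y/6-.4,I)
for zz in (-.0118,-.015):
  for q in [(259,340),(258,200),(257,80),(259,425)]: print(zz,q,(atz(r(*q),zz)*1e3).round(2))
# bore: plane x=.0341
for q in [(138,575),(462,575),(299,510),(299,635),(48,475),(550,475)]:
  e,d=r(*q);print(q,((e+d*(.0341-e[0])/d[0])*1e3).round(2))
E
```

```text
-0.0118 (259, 340) [ 49.89  -3.29 -11.8 ]
-0.0118 (258, 200) [ 59.75  -3.31 -11.8 ]
-0.0118 (257, 80) [ 67.98  -3.34 -11.8 ]
-0.0118 (259, 425) [ 43.72  -3.33 -11.8 ]
-0.015 (259, 340) [ 50.76  -3.23 -15.  ]
-0.015 (258, 200) [ 60.38  -3.24 -15.  ]
-0.015 (257, 80) [ 68.41  -3.27 -15.  ]
-0.015 (259, 425) [ 44.74  -3.26 -15.  ]
(138, 575) [ 34.1  -11.77 -16.05]
(462, 575) [ 34.1   10.85 -16.06]
(299, 510) [34.1  -0.52 -2.91]
(299, 635) [ 34.1   -0.54 -26.33]
(48, 475) [ 34.1  -20.67   5.17]
(550, 475) [34.1  19.65  5.16]
```

```bash
python3 -m inch '[{"delta_pos":[0,-0.27,0.35],"rotation":[0,0,0]},{"delta_pos":[0,0,0],"rotation":[0,0,0]},{"delta_pos":[0,0,0],"rotation":[0,0,0]}]'; python3 g.py;python3 - <<'E'
from nx import *
o=get_obs();w=camera("wrist");save("w9.pkl",(o,w));crop(w,230,140,110,130,6,"pics/w9c.png")
E
```

```text
time_s: 12.65
eef_pos: [0.4845, 0.2255, 0.0613]
eef_rot: [-0.0, 0.743, 0.67, -0.0]
wrist_force: [-0.5, 1.1, -3.3]
opening: 0.458
spacer in gauge mm x -2.16 y -79.61 z 76.31 xang 84.11 zt [-2.e-04 -1.e-04 -1.e+00] F [-0.5  1.1 -3.3] T [-0.03  0.05 -0.02] t 12.65
```

View pics/w9c.png

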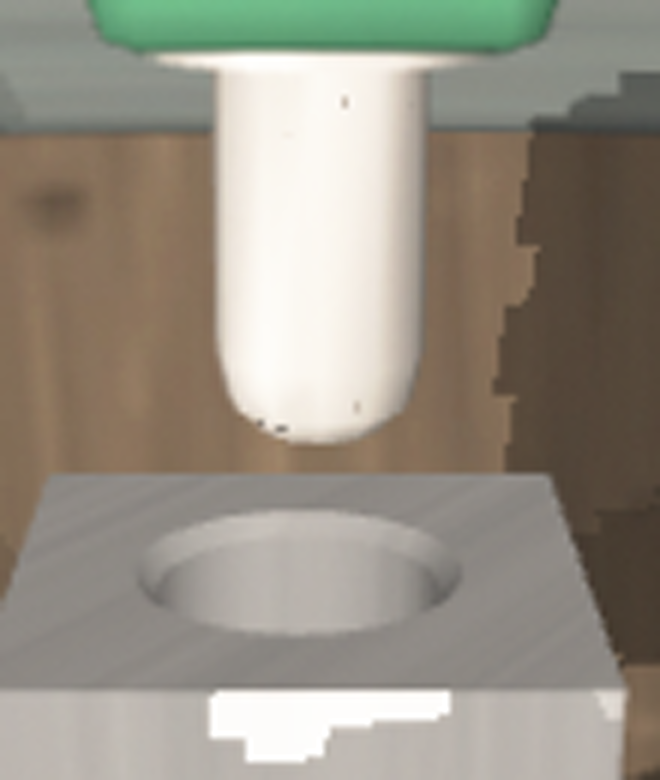

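```bash
python3 -m inch '[{"delta_pos":[0,0.14,-0.13],"rotation":[0,0,0]},{"delta_pos":[0,0,0],"rotation":[0,0,0]},{"delta_pos":[0,0,0],"rotation":[0,0,0]},{"delta_pos":[0,0,0],"rotation":[0,0,0]}]'; python3 g.py;python3 - <<'E'
from nx import *
o=get_obs();w=camera("wrist");save("w9.pkl",(o,w));crop(w,230,140,110,130,6,"pics/w10c.png")
E
```

```text
time_s: 13.1
eef_pos: [0.4861, 0.2254, 0.0626]
eef_rot: [-0.0, 0.743, 0.67, -0.0]
wrist_force: [0.5, -0.2, -3.0]
opening: 0.455
spacer in gauge mm x -0.51 y -79.59 z 77.64 xang 84.1 zt [-1.e-04 -0.e+00 -1.e+00] F [ 0.5 -0.2 -3. ] T [0.04 0.03 0.  ] t 13.1
```

View pics/w10c.png

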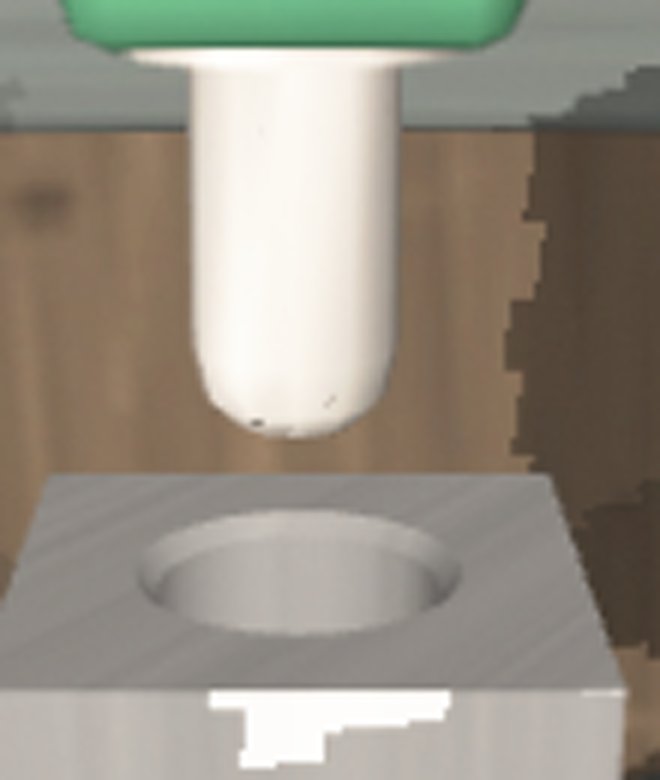

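The pin (x≈295) and bore (x≈299) line up. Advancing gently.

```bash
python3 -m inch '[{"delta_pos":[0.5,0,0],"rotation":[0,0,0]},{"delta_pos":[0.5,0,0],"rotation":[0,0,0]},{"delta_pos":[0.4,0,0],"rotation":[0,0,0]},{"delta_pos":[0.3,0,0],"rotation":[0,0,0]},{"delta_pos":[0,0,0],"rotation":[0,0,0]}]'|grep force; python3 g.py
python3 -m inch '[{"delta_pos":[0.4,0,0],"rotation":[0,0,0]},{"delta_pos":[0.4,0,0],"rotation":[0,0,0]},{"delta_pos":[0.4,0,0],"rotation":[0,0,0]},{"delta_pos":[0,0,0],"rotation":[0,0,0]}]'|grep force; python3 g.py
```

```text
wrist_force: [-0.7, -0.1, -3.4]
spacer in gauge mm x -0.52 y -62.06 z 77.64 xang 84.14 zt [ 1.e-04  1.e-04 -1.e+00] F [-0.7 -0.1 -3.4] T [-0.01  0.02  0.02] t 13.65
wrist_force: [-0.1, 0.2, -2.2]
spacer in gauge mm x -0.39 y -50.04 z 77.70 xang 84.12 zt [ 2.e-04  2.e-04 -1.e+00] F [-0.1  0.2 -2.2] T [-0.05  0.01 -0.01] t 14.05
```

Already well past the plain-end stop (69 mm) with no force, so the bore is taking the pin. Now home against the shoulder.

```bash
python3 -m inch '[{"delta_pos":[0.3,0,0],"rotation":[0,0,0]},{"delta_pos":[0.2,0,0],"rotation":[0,0,0]},{"delta_pos":[0.1,0,0],"rotation":[0,0,0]},{"delta_pos":[0,0,0],"rotation":[0,0,0]}]'|grep force; python3 g.py
python3 -m inch '[{"delta_pos":[0.1,0,0],"rotation":[0,0,0]},{"delta_pos":[0,0,0],"rotation":[0,0,0]}]'|grep force; python3 g.py
python3 -m inch '[{"delta_pos":[0.07,0,0],"rotation":[0,0,0]},{"delta_pos":[0,0,0],"rotation":[0,0,0]}]'|grep force; python3 g.py
```

```text
wrist_force: [0.1, 0.4, -3.1]
spacer in gauge mm x -0.44 y -44.49 z 77.64 xang 84.11 zt [-0. -0. -1.] F [ 0.1  0.4 -3.1] T [0.02 0.01 0.01] t 14.45
wrist_force: [-0.5, -0.3, -2.4]
spacer in gauge mm x -0.40 y -43.54 z 77.66 xang 84.1 zt [ 0.  0. -1.] F [-0.5 -0.3 -2.4] T [0.03 0.01 0.06] t 14.65
wrist_force: [-0.9, -2.5, -1.6]
spacer in gauge mm x -0.41 y -43.27 z 77.66 xang 84.11 zt [-2.e-04 -8.e-04 -1.e+00] F [-0.9 -2.5 -1.6] T [-0.42  0.04  0.  ] t 14.85
```

```bash
python3 -m inch '[{"delta_pos":[0.08,0,0],"rotation":[0,0,0]},{"delta_pos":[0,0,0],"rotation":[0,0,0]},{"delta_pos":[0,0,0],"rotation":[0,0,0]}]'|grep force; python3 g.py
python3 - <<'E'
from nx import *
o=get_obs();w=camera("wrist");save("w11.pkl",(o,w));crop(w,180,140,200,150,4,"pics/w11c.png")
E
```

```text
wrist_force: [-1.3, -7.3, 0.9]
spacer in gauge mm x -0.43 y -43.24 z 77.64 xang 84.1 zt [-8.e-04 -2.e-03 -1.e+00] F [-1.3 -7.3  0.9] T [-0.98  0.16  0.05] t 15.15
```

View pics/w11c.png

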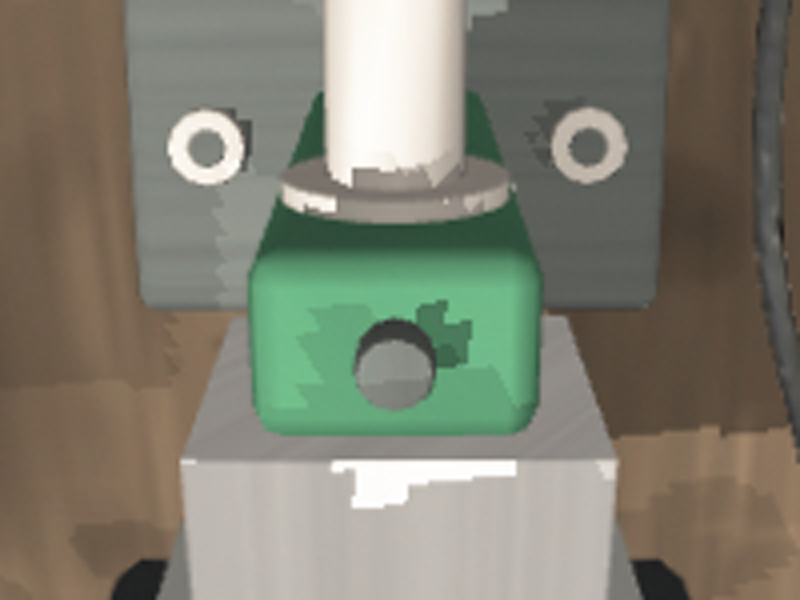

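Fully home: the centre is 43.2 mm from the post axis, with a hard stop at 7 N. Drawing off, then raising.

```bash
python3 -m inch '[{"delta_pos":[-0.4,0,0],"rotation":[0,0,0]},{"delta_pos":[-0.6,0,0],"rotation":[0,0,0]},{"delta_pos":[-0.8,0,0],"rotation":[0,0,0]},{"delta_pos":[-0.8,0,0],"rotation":[0,0,0]},{"delta_pos":[-0.8,0,0],"rotation":[0,0,0]},{"delta_pos":[-0.6,0,0],"rotation":[0,0,0]},{"delta_pos":[0,0,0],"rotation":[0,0,0]}]'|grep force; python3 g.py
python3 -m inch '[{"delta_pos":[0,0,-2],"rotation":[0,0,0]},{"delta_pos":[0,0,-4],"rotation":[0,0,0]},{"delta_pos":[0,0,-4],"rotation":[0,0,0]},{"delta_pos":[0,0,-4],"rotation":[0,0,0]},{"delta_pos":[0,0,-4],"rotation":[0,0,0]},{"delta_pos":[0,0,-2],"rotation":[0,0,0]},{"delta_pos":[0,0,0],"rotation":[0,0,0]}]'|grep force; python3 g.py
python3 -m inch '[{"delta_pos":[0,0,0],"rotation":[0,0.1,0]},{"delta_pos":[0,0,0],"rotation":[0,0.1,0]},{"delta_pos":[0,0,0],"rotation":[0,0.1,0]},{"delta_pos":[0,0,0],"rotation":[0,0,0]},{"delta_pos":[0,0,0],"rotation":[0,0,0]}]'|grep force
python3 - <<'E'
from h import *
o=get_obs();print(o["q"].round(4),o["eef_pos"],rot(o["eef_rot"]).as_matrix().round(3))
E
```

```text
wrist_force: [0.1, -0.5, -2.4]
spacer in gauge mm x -0.49 y -83.00 z 77.64 xang 84.03 zt [-2.e-04 -1.e-04 -1.e+00] F [ 0.1 -0.5 -2.4] T [ 0.02  0.05 -0.03] t 15.9
wrist_force: [-0.4, -0.4, -1.9]
spacer in gauge mm x 1.32 y -81.26 z 281.71 xang 84.11 zt [ 0.0076  0.0018 -1.    ] F [-0.4 -0.4 -1.9] T [0.01 0.02 0.01] t 16.6
wrist_force: [0.1, 0.1, -2.1]
[ 0.0235 -0.0187  1.7887  0.3032  1.3453  0.0644] [0.48532471 0.22209089 0.26104556] [[ 0.101  0.995  0.028]
 [ 0.951 -0.105  0.292]
 [ 0.293 -0.003 -0.956]]
```

```bash
cat > k.py <<'E'
from h import *
from scipy.optimize import least_squares
Ry=lambda a:R.from_euler('y',a).as_matrix();Rz=lambda a:R.from_euler('z',a).as_matrix()
def fk(q,h,L1,L2,L3,d=.1178,pts=False):
    A=Rz(q[0]);p0=A@np.array([0,d,h]);A=A@Ry(q[1]);p1=p0+A@[0,0,L1];A=A@Ry(q[2]);p2=p1+A@[0,0,L2]
    A=A@Rz(q[3])@Ry(q[4]);p3=p2+A@[0,0,L3];A=A@Rz(q[5]+np.pi/2)
    return (p3,A,[p0,p1,p2,p3]) if pts else (p3,A)
D=[([1.1197,.18156,1.60796,0,1.35377,-.2063],[.13911,.55738,.23039]),
([.03112,-.09275,1.92199,0,1.31342,-1.7486],[.4308,.1313,.21666]),
([.21825,.11714,1.7405,0,1.28702,.40349],[.4817,.2275,.2021]),
([.0235,-.0187,1.7887,.3032,1.3453,.0644],[.48532,.22209,.26105])]
P=least_squares(lambda p:np.concatenate([fk(q,*p)[0]-x for q,x in D]),[.2,.45,.49,.3,.118]).x
if __name__=="__main__":
    print(P.round(4));
    for q,x in D: print((fk(q,*P)[0]-x).round(4))
    print(fk(D[3][0],*P)[1].round(3))
E
python3 k.py
```

```text
[0.2286 0.4371 0.4936 0.321  0.1177]
[-0.0008 -0.0019  0.    ]
[ 0.0017 -0.0001  0.    ]
[ 0.0039  0.0007 -0.    ]
[-0.0035  0.0004  0.    ]
[[ 0.101  0.995  0.028]
 [ 0.951 -0.105  0.292]
 [ 0.293 -0.003 -0.956]]
```

```bash
cat > ik.py <<'E'
from k import *
def ik(T,psi,tilt,q0):
    # tool y = radial (cos psi, sin psi), tilt from down
    y=np.array([np.cos(psi),np.sin(psi),0]);s=np.array([-np.sin(psi),np.cos(psi),0])
    z=np.array([0,0,-1])*np.cos(tilt)+s*np.sin(tilt);x=np.cross(y,z);M=np.c_[x,y,z]
    def f(q):
        p,A=fk(q,*P);return np.r_[(p-T)*5,R.from_matrix(A.T@M).as_rotvec()]
    r=least_squares(f,q0);return r.x,np.abs(r.fun).max()
if __name__=="__main__":
    q=np.array(D[3][0]);
    for psi in (-6,0,8):
     q=np.array(D[3][0])
     for k,(T,t) in enumerate([((.485,.222,.261),.3),((.45,.222,.261),.7),((.41,.222,.261),1.1),((.405,.222,.26),1.57),((.40,.33,.195),1.57)]):
        q,e=ik(np.array(T),np.radians(psi),t,q);print(psi,t,q.round(3),round(e,4),np.round(fk(q,*P,pts=True)[2],2).tolist()[1:3])
E
python3 ik.py
```

```text
-6 0.3 [ 0.021 -0.014  1.785  0.306  1.343  0.06 ] 0.0 [[-0.01, 0.12, 0.67], [0.48, 0.13, 0.57]]
-6 0.7 [-0.24  -0.129  2.02   0.703  1.411 -0.31 ] 0.0 [[-0.03, 0.13, 0.66], [0.43, 0.02, 0.51]]
-6 1.1 [-0.473 -0.127  2.242  0.983  1.611 -0.646] 0.0 [[0.0, 0.13, 0.66], [0.38, -0.06, 0.41]]
-6 1.57 [-0.568  0.172  2.34   1.187  1.836 -0.993] 0.0 [[0.13, 0.06, 0.66], [0.37, -0.1, 0.26]]
-6 1.57 [-0.297  0.324  2.382  1.395  1.651 -1.143] 0.0 [[0.17, 0.07, 0.64], [0.37, 0.01, 0.2]]
0 0.3 [ 0.019  0.008  1.762  0.306  1.374 -0.041] 0.0 [[0.0, 0.12, 0.67], [0.48, 0.13, 0.57]]
0 0.7 [-0.231 -0.076  1.972  0.682  1.465 -0.383] 0.0 [[-0.01, 0.12, 0.66], [0.45, 0.02, 0.51]]
0 1.1 [-0.443 -0.052  2.174  0.942  1.658 -0.688] 0.0 [[0.03, 0.12, 0.67], [0.41, -0.06, 0.41]]
0 1.57 [-0.526  0.235  2.258  1.137  1.878 -0.991] 0.0 [[0.15, 0.05, 0.65], [0.4, -0.1, 0.26]]
0 1.57 [-0.276  0.373  2.299  1.323  1.694 -1.118] 0.0 [[0.19, 0.07, 0.64], [0.4, 0.01, 0.2]]
8 0.3 [ 0.021  0.039  1.731  0.302  1.415 -0.172] 0.0 [[0.01, 0.12, 0.67], [0.5, 0.13, 0.57]]
8 0.7 [-0.212 -0.006  1.906  0.65   1.534 -0.475] 0.0 [[0.02, 0.12, 0.67], [0.48, 0.02, 0.51]]
8 1.1 [-0.398  0.041  2.081  0.886  1.722 -0.738] 0.0 [[0.06, 0.1, 0.67], [0.45, -0.06, 0.41]]
8 1.57 [-0.469  0.313  2.15   1.073  1.937 -0.986] 0.0 [[0.17, 0.04, 0.64], [0.45, -0.1, 0.26]]
8 1.57 [-0.24   0.438  2.187  1.236  1.754 -1.086] 0.0 [[0.21, 0.07, 0.62], [0.44, 0.01, 0.2]]
```

```bash
python3 -m inch '[{"delta_pos":[0,-0.8,0],"rotation":[0,0.1,0]},{"delta_pos":[0,-0.8,0],"rotation":[0,0.1,0]},{"delta_pos":[0,-0.8,0],"rotation":[0,0.1,0]},{"delta_pos":[0,-0.8,0],"rotation":[0,0.1,0]},{"delta_pos":[0,-0.8,0],"rotation":[0,0.1,0]},{"delta_pos":[0,-0.8,0],"rotation":[0,0.1,0]},{"delta_pos":[0,-0.8,0],"rotation":[0,0.1,0]},{"delta_pos":[0,-0.8,0],"rotation":[0,0.1,0]},{"delta_pos":[0,-0.8,0],"rotation":[0,0.1,0]},{"delta_pos":[0,0,0],"rotation":[0,0.1,0]}]'|grep force
python3 - <<'E'
from h import *
o=get_obs();print(o["time_s"],o["q"].round(4),o["eef_pos"],rot(o["eef_rot"]).as_matrix().round(3).tolist(),o["opening"])
E
```

```text
wrist_force: [-0.2, 0.3, -2.9]
18.1 [-0.5004  0.0917  2.1965  1.1035  1.6787 -0.7969] [0.41328078 0.23086418 0.2620283 ] [[0.028, 0.995, 0.096], [0.265, -0.1, 0.959], [0.964, -0.001, -0.267]] 0.46097743325885393
```

```bash
python3 -m inch '[{"delta_pos":[0,0,0],"rotation":[0,0.09,0]},{"delta_pos":[0,0,0],"rotation":[0,0.09,0]},{"delta_pos":[0,0,0],"rotation":[0,0.09,0]},{"delta_pos":[-1,0,1.5],"rotation":[0,0,0]},{"delta_pos":[-1.5,0,2.5],"rotation":[0,0,0]},{"delta_pos":[-1.5,0,2.5],"rotation":[0,0,0]},{"delta_pos":[-1.5,0,2],"rotation":[0,0,0]},{"delta_pos":[-0.9,0,1],"rotation":[0,0,0]},{"delta_pos":[0,0,0],"rotation":[0,0,0]},{"delta_pos":[0,0,0],"rotation":[0,0,0]}]'|grep force
python3 - <<'E'
from h import *
o=get_obs();print(o["time_s"],o["q"].round(4),o["eef_pos"],rot(o["eef_rot"]).as_matrix().round(4).tolist(),o["opening"])
a=camera("scene");crop(a,160,80,200,200,3,"pics/s9.png")
b=camera("side");crop(b,200,120,140,140,4,"pics/d9.png")
w=camera("wrist");crop(w,0,0,560,420,1.4,"pics/w12.png")
E
```

```text
wrist_force: [0.4, -1.1, -3.1]
19.1 [-0.286   0.5114  2.1554  1.4054  1.654  -1.1026] [0.42384378 0.32489915 0.19849327] [[0.0006, 0.9949, 0.1009], [0.0011, -0.1009, 0.9949], [1.0, -0.0004, -0.0011]] 0.4613046290620621
```

View pics/s9.png

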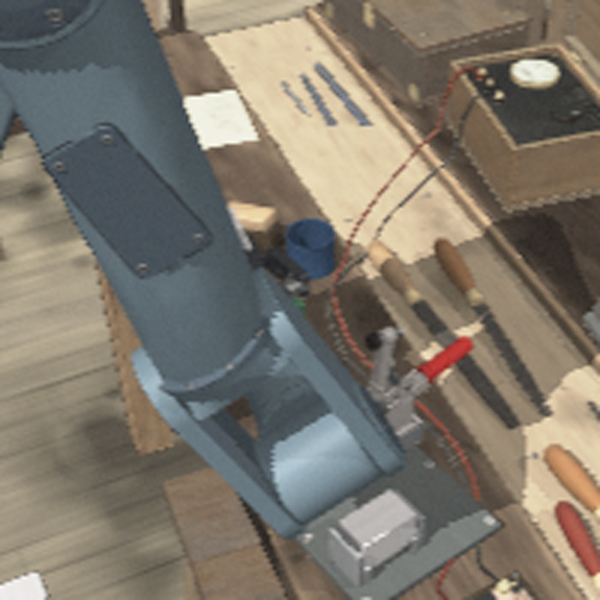

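View pics/w12.png

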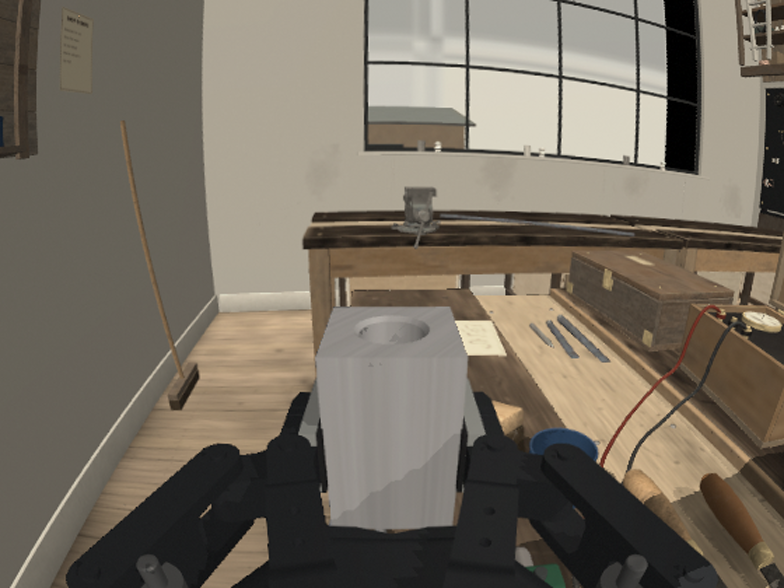

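View pics/d9.png

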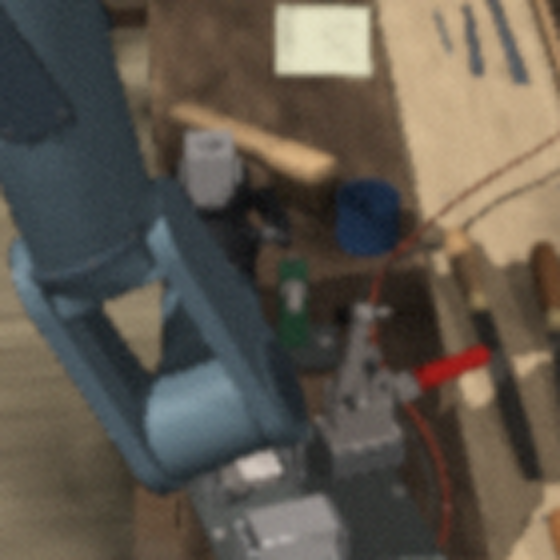

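```bash
python3 - <<'E'
from h import *
o,w=load("w7.pkl")
for q in [(222,30),(245,160),(262,240)]: print(atz(ray(w,q[0]/1.4,q[1]/1.4,o),0).round(3))
E
python3 -m inch '[{"delta_pos":[0,0,0],"rotation":[0,0,0]},{"delta_pos":[0,0,0],"rotation":[0,0,0]},{"delta_pos":[0,0,0],"rotation":[0,0,0]},{"delta_pos":[0,0,0],"rotation":[0,0,0]},{"delta_pos":[0,0,0],"rotation":[0,0,0]}]'
python3 - <<'E'
from h import *
o=get_obs();print(o["dq"].round(4),rot(o["eef_rot"]).as_matrix()[:,0])
E
```

```text
[0.387 0.44  0.   ]
[0.386 0.331 0.   ]
[0.384 0.266 0.   ]
time_s: 19.75
eef_pos: [0.424, 0.3247, 0.1985]
eef_rot: [-0.473, 0.525, 0.474, 0.525]
wrist_force: [-1.0, 0.1, -2.7]
opening: 0.458
[ 0.0012  0.0033 -0.0018  0.0003 -0.0004  0.0001] [7.79770372e-05 8.21895271e-04 9.99999659e-01]
```

The spacer is upright and bore up, over the bench but near its front edge. I'll move it inboard a little.

```bash
python3 -m inch '[{"delta_pos":[0,0,1],"rotation":[0,0,0]},{"delta_pos":[0,0.6,1.5],"rotation":[0,0,0]},{"delta_pos":[-0.2,1,1],"rotation":[0,0,0]},{"delta_pos":[-0.2,1,0],"rotation":[0,0,0]},{"delta_pos":[-0.2,0.4,0],"rotation":[0,0,0]},{"delta_pos":[0,0,0],"rotation":[0,0,0]},{"delta_pos":[0,0,0],"rotation":[0,0,0]},{"delta_pos":[0,0,0],"rotation":[0,0,0]},{"delta_pos":[0,0,0],"rotation":[0,0,0]},{"delta_pos":[0,0,0],"rotation":[0,0,0]}]'
python3 - <<'E'
from h import *
o=get_obs();print(o["dq"].round(4),rot(o["eef_rot"]).as_matrix()[:,0],o["wrist_force"])
a=camera("scene");crop(a,160,80,200,200,3,"pics/s10.png")
b=camera("side");crop(b,200,120,140,140,4,"pics/d10.png")
w=camera("wrist");crop(w,0,0,560,420,1.4,"pics/w13.png")
E
```

```text
time_s: 20.75
eef_pos: [0.4574, 0.3563, 0.1925]
eef_rot: [-0.473, 0.525, 0.474, 0.525]
wrist_force: [-0.8, -0.1, -2.6]
opening: 0.459
[ 0.0019  0.0017 -0.0005  0.0006 -0.0011  0.    ] [2.15184904e-04 7.30013307e-04 9.99999710e-01] [-0.82414253 -0.05555336 -2.60382364]
```

View pics/d10.png

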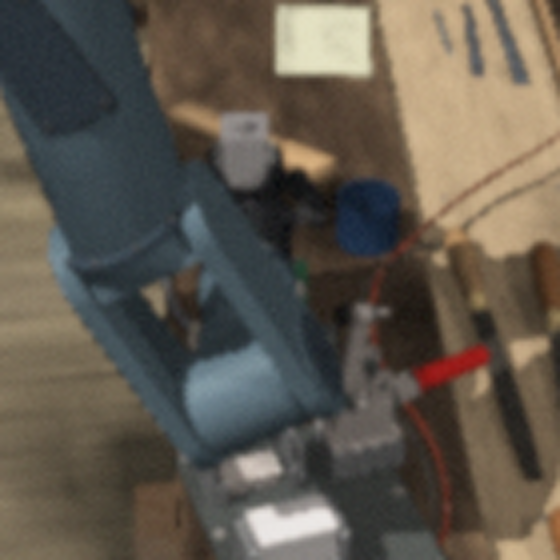

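View pics/w13.png

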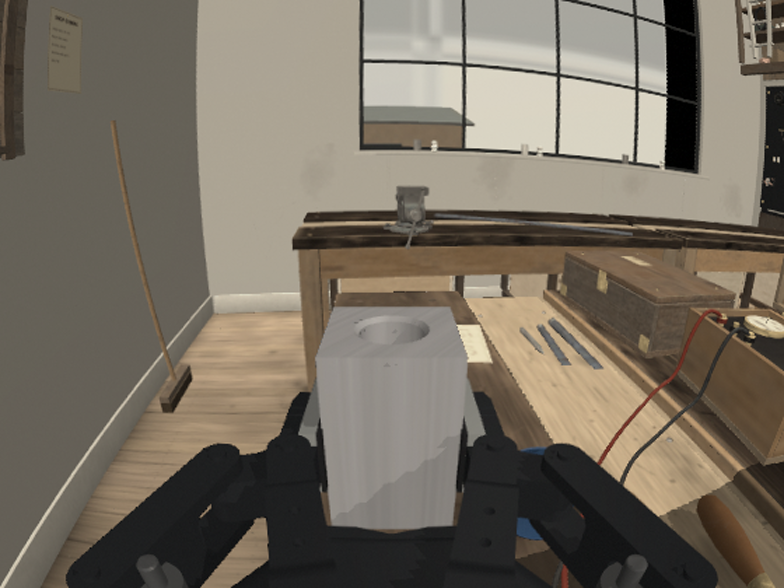

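View pics/s10.png

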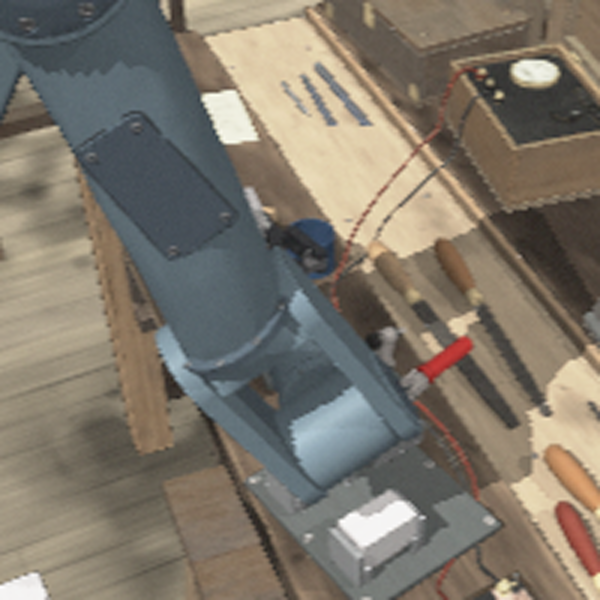

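The spacer is held bore up (ellipse at (392,330)), with no outside contact. The clamp is still open, with the handle at about (450,360) in the scene crop. Second spacer undisturbed.

```bash
python3 -c "
from bench import *
print(hand_in())"
```

```text
the job is handed in; nothing more can be done
None
```

I opened the clamp, found the bored end on the gauge, and handed the job in with the spacer gripped bore upward. Robot time was about 21 s.

- **Clamp:** I pushed the handle back to its hard stop. It sits within about 1–2 image pixels of the predicted fully open place, and the last picture shows it still there.
- **Bore:** I lifted out the clamped spacer, and the wrist camera showed the bore in the end that had faced the robot. I tried only that end on the pin. It passed the 69 mm plain-end stop without force and met a hard stop of about 7 N with its centre 43.2 mm from the post (43 mm is fully home).
- **Final pose:** The spacer is upright to within 0.05° and still. Its centre is about 19 cm up, so the underside is about 16 cm above the bench. The wrist force is steady at about the spacer's own weight, so nothing else is touching.
- **Other items:** In the last pictures the second spacer and the grease tin are in place. The arm hid most of the brush and the pliers, and I did not look again at the nut tin. The gripper was never near any of those three.

Two measurements disagreed. The first stand-off at the gauge was read before the arm had settled, which put it 1–2 mm off, so I re-measured and corrected it. My early height triangulation of the spacer scattered by about 8 mm, so I relied on fitting the spacer's known size in the wrist picture.

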